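# Put the receipt kit back into its desk box

## Robot

A 6-joint arm with a two-finger parallel gripper is mounted at the origin on the work surface; the furniture and walls round the work are solid. World frame = base frame: x ahead of the robot, y to its left, z up, the work surface at z = 0. Lengths are in m, angles in rad, forces in N, time in s.
With the tool pointing down it reaches from about 0.35 to 0.975 m from the base axis. Payload 4.9 kg.
Tool frame: the origin (TCP) lies midway between the tips of the shut fingers; the grasp point (between the pads) lies 19 mm behind it; z points along the fingers, y is the line along which they close (so a half turn about z gives the same grasp; the last joint's range is limited). The gripper opens to 85 mm and grips with 20 to 120 N. Pads are 22 mm wide; open, the fingers measure 114 mm over their backs; the gripper's body (76 mm by 85 mm) begins 54 mm behind the grasp point. The pads swing forward as they close: fully open they stand 13 mm farther back than shut.
Start: joints at [0.996, 0.053, 1.613, -0, 1.476, -0.119], TCP at [0.275, 0.561, 0.2] pointing down, gripper open.
Joint ranges: [-3.01, 3.01], [-1.01, 2.22], [0.06, 2.58], [-1.02, 4.17], [0.09, 2.62], [-3.14, 3.14]. Speed limits (rad/s): [2.57, 2.57, 3.14, 3.14, 3.14, 3.14].

## Interface

Orientations are given as a rotation vector (axis times angle).
In Python, from station import ctrl, optics, job gives the robot as it stands.
- The arm moves only by the shell command python3 -m jog 'ROWS' [OPENING] [FORCE]. ROWS is JSON, a list of rows, each a list of 2 entries, a list of its own where there are three numbers: the shift along the tool's x, y, z in m, then the turn, a rotation vector about the tool's x, y, z in rad. A call has 1 to 5 rows; each row is the pose to reach, as a shift and turn from the pose commanded when the call began, along the tool's axes at that moment; what a row does not reach only later rows make up. A row lasts 1/10 s, in which the tool goes at most 50 mm and 8.59 degrees, less where a joint would pass 70% of its speed; a pose out of reach is approached as far as the arm can. A call with a gripper value outside its range is refused whole. OPENING is the opening, from 0 (shut) to 1 (fully open), set as the call begins (- or left out, the last holds). The fingers move at their own pace and stop on an object; FORCE is the grip in N (left out, the last holds). Time passes only in rows, so rows that repeat a pose let the fingers close. It gives the time, the measured TCP pose, the force, the opening and the grip force at its end, in the units of the state.
- ctrl.get_obs(): the state, without advancing time (a new reading comes with each control period).
- optics.get_image(name): name is "side" or "top" or "wrist"; returns a dict with "image" (420x560x3 uint8, blue, green, red), "fx", "fy", "cx", "cy" (pixels), "D" ([k1, k2, p1, p2, k3] as OpenCV has them; the pictures are not rectified), "rvec" (rotation vector, rad) and "tvec" (3), from world to camera coordinates, as OpenCV has them; the wrist camera has in their place "mount" (4x4, takes a point from camera to tool coordinates, whose origin is the TCP and whose axes are the flange's). Camera axes: x right, y down, z forward; pixel columns grow to the right and rows downward; lengths in m; the calibration is good to about 2 mm. A picture is of the moment at which its call begins: read the wrist's pose just before it. There is no depth.
- job.finish_job(): hands the job in; it is judged then, once.
The state is a dict: "t": time; "q": joint angles; "dq": joint speeds; "effort": joint torques, N m; "tool_pos": TCP position; "tool_rot": TCP orientation; "contact_force": force on the tool from outside, world axes, zero at the start; "wrist_torque": the same for the moment, N m; "opening": finger opening in m; "grip_force": force on a finger pad.
Only numpy, scipy, OpenCV 4.12 (cv2) and the standard library are available. Lean on these libraries where they do the work, as an engineer would, in place of code of your own. Each camera call takes 0.05 s, during which the arm holds its last target. There are 200 camera calls.

## Task

Put the receipt kit away in the open wooden desk box: first lay the receipt book flat in the bottom, then lift the still empty wooden tray in over it by its handle so that it sits fully home on the ledges, and only then put the ink pad, the ink bottle and the rubber stamp, each flat on the felt and the right way up, into the tray compartment of its own shape and size.

Things in the scene. Friction and masses are not known exactly. Their poses are not given: they have to be found in the camera images.
- desk_box: open dark wooden box, fixed, left or right of the 110 mm high letter trays; 206 (its x) x 130 (y) x 48 mm high, inside 198 x 122 mm, floor top 5 mm above the desk. Origin: centre of its underside; z up. A ledge 12 mm deep along each short end, top 40 mm above the desk (8 mm below the rim), carries the tray, either way round, with 4 mm play all round; between the ledges 174 mm
- lift_tray: loose shallow wooden tray, 190 (its x) x 114 (y) mm, edge 8 mm high, floor 3 mm, 0.3 kg. Origin: centre of its underside; z up. Handle: bar 8 mm thick, 100 long, along tray y at x = +2 mm, 28 to 40 mm above the underside, on end posts: pinch it across at its middle. Coins in the channel below it belong to the tray. Ink pad compartment at -x, the two smaller at +x; dividers 5 mm high
- pad_well (a point): centre of the felted floor of the tray's large compartment, 72 (tray x) x 109 mm (tray y): takes the ink pad, long side along the tray's y. At (-56.5, 0) mm from the tray's origin, 3 mm above its underside; axes are the tray's
- bottle_well (a point): centre of the felted floor of the tray's square compartment, 68 x 68 mm: takes the ink bottle, sides square to the compartment. At (58.5, -20.5) mm from the tray's origin, 3 mm above its underside; axes are the tray's
- stamp_well (a point): centre of the felted floor of the tray's narrow compartment, 68 (tray x) x 38 mm (tray y): takes the rubber stamp, its long side along the tray's x. At (58.5, 35.2) mm from the tray's origin, 3 mm above its underside; axes are the tray's
- receipt_book: small pad with buff card cover and black cloth strip along one short end, 56 (its x) x 96 (its y) x 14 mm, lying flat, 0.08 kg. Origin: centre of its underside; z up. Grip it across its 56 mm
- ink_pad: flat closed blue tin ink pad, 58 (its x) x 86 (its y) x 17 mm, 0.09 kg, lid fixed shut. Origin: centre of its underside; z up. Grip it across its 58 mm, in the upper 10 mm when setting it in the tray (box rim and dividers are 5 mm above the compartment floor)
- ink_bottle: blue ink bottle with square body 52 x 52 mm (sides along its x and y), 36 mm high, and round black cap 36 mm across from 40 to 56 mm up (fixed tight), 0.17 kg, standing behind the letter trays. Origin: centre of its underside; z up. Grip it by the cap, fingers along the letter trays' back so that the gripper clears them
- rubber_stamp: office stamp: wooden block 22 (its x) x 48 (its y) x 18 mm with an upright black turned knob on top, 24 mm across, 65 mm high overall, 0.06 kg, standing behind the letter trays. Origin: centre of its underside; z up. Grip it by the knob about 50 mm up, fingers along the letter trays' back
Things that resemble listed ones, but are neither listed nor needed, are in the scene too. There is more than one size of the receipt_book; the one meant has the size given above.

How it is judged:
By the outcome, as a careful person would: the job done as asked, in the order asked, and still so for the second after the job is handed in, with the robot touching nothing.
It also fails if it takes over 136 s, if anything falls off the work surface, if the arm or the gripper's body presses on something with over 40 N, if the wrist force passes 120 N, or if a joint passes its speed limit or range.

## Working session

There is one attempt and no reset: what is moved stays moved. The work goes in short steps, Python scripts to look and compute and a shell command to move; the robot and the scene stay as the last step left them, time stands still between calls to the robot, and variables do not carry over. Pictures are saved under pics/ and viewed, at most 14 in all, crops included, and the job is handed in when it is done.

```bash
ls; mkdir -p pics
python3 - <<'E'
from station import ctrl, optics
import cv2
o=ctrl.get_obs(); print(o)
for n in("top","side"):
    d=optics.get_image(n); cv2.imwrite(f"pics/{n}0.png",d["image"]); print(n,{k:v for k,v in d.items() if k!="image"})
d=optics.get_image("wrist");cv2.imwrite("pics/wrist0.png",d["image"]);print({k:v for k,v in d.items() if k!="image"})
E
```

```text
pics
{'t': 0.0, 'q': array([ 9.95989289e-01,  5.33510242e-02,  1.61428329e+00, -3.72951202e-06,
        1.47601976e+00, -1.19022804e-01]), 'dq': array([-0.00034133, -0.0002466 ,  0.0009207 , -0.00248909, -0.00151158,
        0.00052303]), 'effort': array([-1.57192455e-03, -3.93668139e+01, -3.70175278e+01, -7.51061089e-05,
        6.63031722e-03,  1.38969924e-05]), 'tool_pos': array([0.27474085, 0.56060935, 0.19877311]), 'tool_rot': array([-7.09604764e-01, -3.05968542e+00,  3.04646599e-03]), 'contact_force': array([ 0.23861003,  1.34798815, -0.31753306]), 'wrist_torque': array([-0.04780036, -0.00570406,  0.0259342 ]), 'grip_force': 0.0, 'opening': 0.08497350804561928}
top {'fx': 472.6918143562892, 'fy': 472.6918143562892, 'cx': 276.22137852465625, 'cy': 213.0217247619378, 'D': array([-0.09601397,  0.        ,  0.        ,  0.        ,  0.        ]), 'rvec': array([ 2.11571655, -2.17151267,  0.14187935]), 'tvec': array([-0.00791348,  0.44269127,  1.39998008])}
side {'fx': 454.5924410445416, 'fy': 454.5924410445416, 'cx': 279.4885685385221, 'cy': 213.1997264590905, 'D': array([0.01158755, 0.        , 0.        , 0.        , 0.        ]), 'rvec': array([ 0.13418214, -2.58088626,  1.67308249]), 'tvec': array([0.45919291, 0.06728814, 1.33390531])}
{'fx': 352.7783896569205, 'fy': 352.7783896569205, 'cx': 287.4232483287565, 'cy': 205.22800633079555, 'D': array([-0.06460416,  0.        ,  0.        ,  0.        ,  0.        ]), 'mount': array([[ 2.14212905e-05, -9.51380123e-01, -3.08019255e-01,
         7.78092353e-02],
       [ 9.99999486e-01, -2.91987528e-04,  9.71408133e-04,
         4.18270230e-04],
       [-1.01411617e-03, -3.08019118e-01,  9.51379627e-01,
        -1.73490984e-01],
       [ 0.00000000e+00,  0.00000000e+00,  0.00000000e+00,
         1.00000000e+00]])}
```

View pics/top0.png

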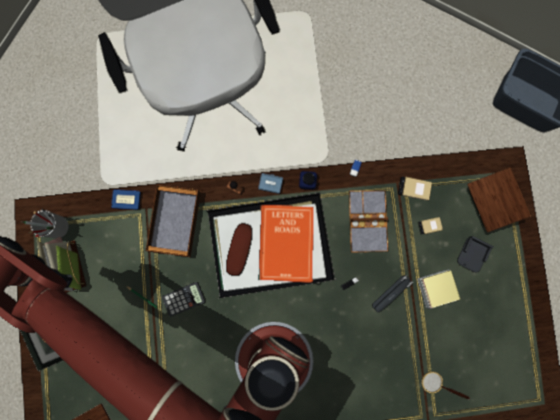

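View pics/side0.png

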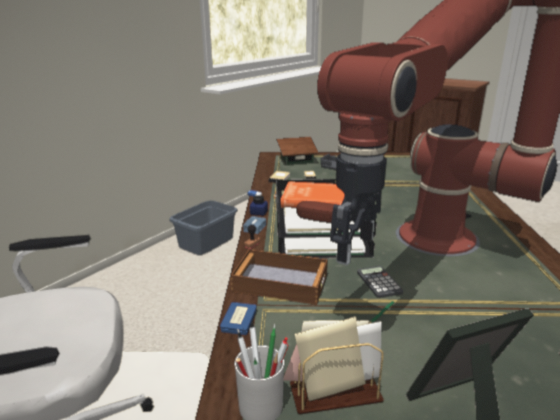

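The top view shows the box at (175,220), the tray at (369,220), the letter trays at (270,245), the stamp at (235,186), the bottle at (308,180) and two buff books at (416,188) and (431,226). Blue pads are at (125,200) and (270,182). I'll enlarge these.

```bash
cat > h.py <<'E'
import numpy as np, cv2
from scipy.spatial.transform import Rotation as R
from station import ctrl, optics
def pose(d,o=None):  # camera->world R, origin
    if "mount" in d:
        o=o or ctrl.get_obs(); T=R.from_rotvec(o["tool_rot"]).as_matrix()
        return T@d["mount"][:3,:3], T@d["mount"][:3,3]+o["tool_pos"]
    M=R.from_rotvec(d["rvec"]).as_matrix(); return M.T,-M.T@d["tvec"]
def K(d): return np.array([[d["fx"],0,d["cx"]],[0,d["fy"],d["cy"]],[0,0,1.]])
def px2w(d,px,z,o=None):
    A,c=pose(d,o); p=cv2.undistortPoints(np.array(px,float).reshape(-1,1,2),K(d),d["D"]).reshape(-1,2)
    r=np.c_[p,np.ones(len(p))]@A.T; z=np.broadcast_to(z,len(p))
    return c+r*((z-c[2])/r[:,2])[:,None]
def w2px(d,P,o=None):
    A,c=pose(d,o); P=(np.array(P,float).reshape(-1,3)-c)@A
    return cv2.projectPoints(P,np.zeros(3),np.zeros(3),K(d),d["D"])[0].reshape(-1,2)
def go(x,y,z,yaw,o=None):
    """shift and turn (tool axes) to TCP x,y,z, pointing down, tool y at angle yaw (rad) in world (mod pi, nearest)"""
    o=o or ctrl.get_obs(); T=R.from_rotvec(o["tool_rot"])
    best=None
    for k in (0,np.pi):
        a=yaw+k; Y=np.array([np.cos(a),np.sin(a),0]);Z=np.array([0,0,-1.]);X=np.cross(Y,Z)
        v=(T.inv()*R.from_matrix(np.c_[X,Y,Z])).as_rotvec()
        if best is None or np.linalg.norm(v)<np.linalg.norm(best): best=v
    return (T.inv().apply(np.array([x,y,z])-o["tool_pos"])).round(4), best.round(3), "q6 %.2f"%o["q"][5]
def meta(name,img):
    cv2.imwrite(name,img)
E
python3 - <<'E'
from h import *
im=cv2.imread("pics/top0.png")
f=lambda a,b:cv2.resize(im[a[0]:a[1],b[0]:b[1]],None,fx=2.7,fy=2.7,interpolation=cv2.INTER_CUBIC)
cv2.imwrite("pics/c0.png",np.vstack([f((150,260),(100,396)),f((150,260),(264,560))]))
d=optics.get_image("top"); print(pose(d)[1]); print(px2w(d,[(125,200),(175,220),(369,220),(416,188),(431,226),(270,182),(308,180),(235,186)],0).round(3))
E
```

```text
[ 0.24048151 -0.03000919  1.4481887 ]
[[ 0.501  0.456  0.   ]
 [ 0.433  0.296  0.   ]
 [ 0.417 -0.306  0.   ]
 [ 0.514 -0.459  0.   ]
 [ 0.393 -0.498  0.   ]
 [ 0.545 -0.002  0.   ]
 [ 0.548 -0.121  0.   ]
 [ 0.536  0.107  0.   ]]
```

View pics/c0.png

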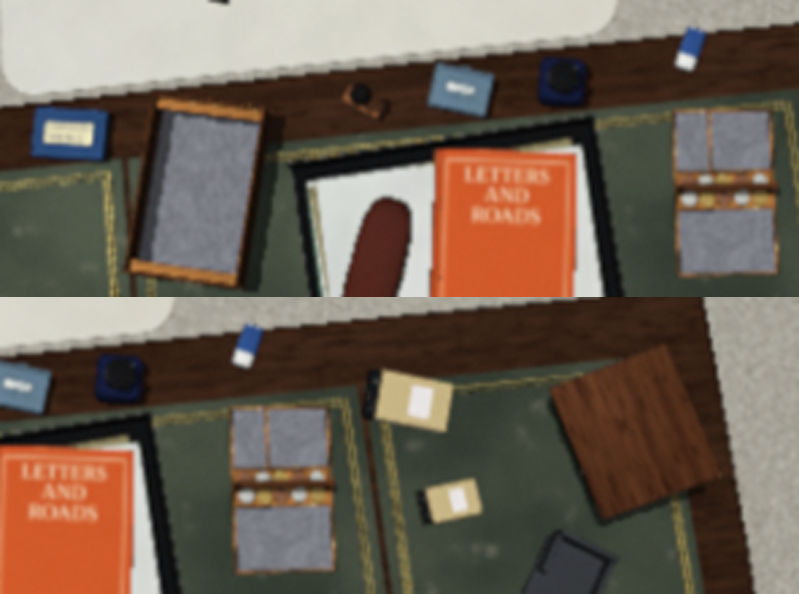

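The book at (416,188) px is the 96x56 one (about 30x19 px) and the pad at (125,200) matches 86x58. The tray's large well faces the robot, and the narrow one lies toward +y. I'll compute approximate poses from the corners.

```bash
cat > t.py <<'E'
from h import *
d=optics.get_image("top")
def f(n,c,z):
    c=np.array(c,float); 
    b=c.copy(); b[:,0]=c[:,0]/2.7+np.where(c[:,1]>297,264,100); b[:,1]=np.where(c[:,1]>297,c[:,1]-297,c[:,1])/2.7+150
    P=px2w(d,b,z)[:,:2]; m=P.mean(0); e=[P[(i+1)%4]-P[i] for i in range(4)]
    print(n,m.round(4),[(round(float(np.hypot(*v)),3),round(float(np.degrees(np.arctan2(v[1],v[0])))) ) for v in e])
f("book",[(378,370),(455,382),(447,432),(365,418)],.014)
f("pad",[(33,107),(109,112),(104,160),(32,154)],.017)
f("box",[(158,99),(267,112),(240,288),(130,270)],.048)
f("tray",[(231,405),(330,407),(335,572),(238,572)],.008)
f("trays",[(292,165),(590,118),(622,296),(330,345)],.11)
f("bottle",[(543,58),(588,60),(586,104),(541,101)],.036)
E
python3 t.py; python3 -c "
from h import *
print(go(.47,-.45,.25,0))"
```

```text
book [ 0.5106 -0.4563] [(0.091, -100), (0.06, 167), (0.096, 79), (0.059, -19)]
pad [0.5    0.4481] [(0.091, -95), (0.056, 175), (0.085, 84), (0.055, 0)]
box [0.4243 0.2897] [(0.125, -99), (0.198, 171), (0.125, 80), (0.194, -9)]
tray [ 0.4137 -0.3041] [(0.114, -93), (0.19, 178), (0.11, 88), (0.192, 0)]
trays [ 0.4439 -0.1201] [(0.321, -82), (0.192, -172), (0.314, -34), (0.531, 102)]
bottle [ 0.541  -0.1222] [(0.051, -94), (0.051, 175), (0.051, 85), (0.05, -5)]
(array([-0.6201, -0.8219, -0.0499]), array([-1.000e-03,  0.000e+00,  1.115e+00]), 'q6 -0.12')
```

```bash
cat >> h.py <<'E'
def Rd(yaw):
    Y=np.array([np.cos(yaw),np.sin(yaw),0]);Z=np.array([0,0,-1.]); return R.from_matrix(np.c_[np.cross(Y,Z),Y,Z])
def plan(wps,o=None):
    """world waypoints (x,y,z,yaw deg of tool y) -> one shift/turn per call, chained ideally"""
    o=o or ctrl.get_obs(); p=np.array(o["tool_pos"]); T=R.from_rotvec(o["tool_rot"])
    print("now",p.round(4),"yaw %.1f"%np.degrees(np.arctan2(*T.as_matrix()[[1,0],1])),"q",o["q"].round(2),"t %.1f"%o["t"])
    for x,y,z,a in wps:
        q=np.array([x,y,z]); S=Rd(np.radians(a)); w=(T.inv()*S).as_rotvec()
        n=int(max(1,np.ceil(np.linalg.norm(q-p)/.249-1e-6),np.ceil(np.linalg.norm(w)/.745-1e-6))); dp=(q-p)/n; dR=R.from_rotvec(w/n)
        for i in range(n):
            s=T.inv().apply(dp); v=dR.as_rotvec()
            rows=int(np.ceil(max(np.linalg.norm(s)/.05,np.linalg.norm(v)/.149)-1e-6))
            print((x,y,z,a),"[%.4f,%.4f,%.4f],[%.3f,%.3f,%.3f]"%(*s,*v),"rows",rows); T=T*dR; p=p+dp
E
python3 -c "
from h import *
plan([(.27,.2,.28,27),(.5,-.45,.22,-10)])"
```

```text
now [0.2749 0.5609 0.1994] yaw 63.9 q [ 1.    0.05  1.61  0.    1.48 -0.12] t 0.2
(0.27, 0.2, 0.28, 27) [-0.0772,-0.1632,-0.0401],[-0.000,0.000,0.322] rows 4
(0.27, 0.2, 0.28, 27) [-0.1249,-0.1303,-0.0402],[-0.000,0.000,0.322] rows 4
(0.5, -0.45, 0.22, -10) [-0.2279,-0.0301,0.0200],[-0.000,0.000,0.215] rows 5
(0.5, -0.45, 0.22, -10) [-0.2290,0.0193,0.0200],[-0.000,0.000,0.215] rows 5
(0.5, -0.45, 0.22, -10) [-0.2196,0.0678,0.0200],[-0.000,0.000,0.215] rows 5
```

```bash
python3 -c "
from h import *
plan([(.40,.12,.28,27),(.5,-.45,.20,-10)])"
```

```text
now [0.2749 0.5609 0.1994] yaw 63.9 q [ 1.    0.05  1.61  0.    1.48 -0.12] t 0.2
(0.4, 0.12, 0.28, 27) [-0.1532,-0.1705,-0.0402],[-0.000,0.000,0.322] rows 5
(0.4, 0.12, 0.28, 27) [-0.1992,-0.1132,-0.0402],[-0.000,0.000,0.322] rows 5
(0.5, -0.45, 0.2, -10) [-0.1844,-0.0566,0.0267],[-0.000,0.000,0.215] rows 4
(0.5, -0.45, 0.2, -10) [-0.1922,-0.0159,0.0267],[-0.000,0.000,0.215] rows 4
(0.5, -0.45, 0.2, -10) [-0.1912,0.0256,0.0267],[-0.000,0.000,0.215] rows 4
```

```bash
python3 -m jog '[[[-0.153,-0.170,-0.04],[0,0,0.322]],[[-0.153,-0.170,-0.04],[0,0,0.322]],[[-0.153,-0.170,-0.04],[0,0,0.322]],[[-0.153,-0.170,-0.04],[0,0,0.322]],[[-0.153,-0.170,-0.04],[0,0,0.322]]]' 0.85 40
python3 -m jog '[[[-0.199,-0.113,-0.04],[0,0,0.322]],[[-0.199,-0.113,-0.04],[0,0,0.322]],[[-0.199,-0.113,-0.04],[0,0,0.322]],[[-0.199,-0.113,-0.04],[0,0,0.322]],[[-0.199,-0.113,-0.04],[0,0,0.322]]]'
python3 -m jog '[[[-0.184,-0.057,0.027],[0,0,0.215]],[[-0.184,-0.057,0.027],[0,0,0.215]],[[-0.184,-0.057,0.027],[0,0,0.215]],[[-0.184,-0.057,0.027],[0,0,0.215]]]'
python3 -m jog '[[[-0.192,-0.016,0.027],[0,0,0.215]],[[-0.192,-0.016,0.027],[0,0,0.215]],[[-0.192,-0.016,0.027],[0,0,0.215]],[[-0.192,-0.016,0.027],[0,0,0.215]]]'
python3 -m jog '[[[-0.191,0.026,0.027],[0,0,0.215]],[[-0.191,0.026,0.027],[0,0,0.215]],[[-0.191,0.026,0.027],[0,0,0.215]],[[-0.191,0.026,0.027],[0,0,0.215]],[[-0.191,0.026,0.027],[0,0,0.215]]]'
cat > shot.py <<'E'
import sys,pickle
from h import *
n=sys.argv[1]; o=ctrl.get_obs(); d=optics.get_image(sys.argv[2] if len(sys.argv)>2 else "wrist")
pickle.dump((d,o),open(f"pics/{n}.pkl","wb")); cv2.imwrite(f"pics/{n}.png",d["image"])
print("t %.1f"%o["t"],o["tool_pos"].round(4),o["q"].round(2),"open %.4f"%o["opening"])
E
python3 shot.py w1
```

```text
t: 0.75
tool_pos: [0.3382, 0.3389, 0.2407]
tool_rot: [1.193, 2.905, 0.001]
contact_force: [-0.2, 0.6, -0.2]
opening: 0.0723
grip_force: 0.0
t: 1.25
tool_pos: [0.4006, 0.1185, 0.2809]
tool_rot: [1.644, 2.675, 0.001]
contact_force: [0.8, -0.1, 0.4]
opening: 0.0728
grip_force: 0.0
t: 1.65
tool_pos: [0.4327, -0.0711, 0.2528]
tool_rot: [1.921, 2.485, 0.0]
contact_force: [0.2, -0.1, -0.7]
opening: 0.0724
grip_force: 0.0
t: 2.05
tool_pos: [0.4658, -0.261, 0.2256]
tool_rot: [2.177, 2.265, 0.0]
contact_force: [0.2, 0.0, -0.2]
opening: 0.0722
grip_force: 0.0
t: 2.55
tool_pos: [0.4986, -0.4524, 0.1954]
tool_rot: [-2.408, -2.013, 0.002]
contact_force: [0.0, 1.1, -0.2]
opening: 0.0726
grip_force: 0.0
t 2.5 [ 0.4986 -0.4524  0.1954] [-0.85  0.17  1.49 -0.    1.48 -0.67] open 0.0726
```

View pics/w1.png

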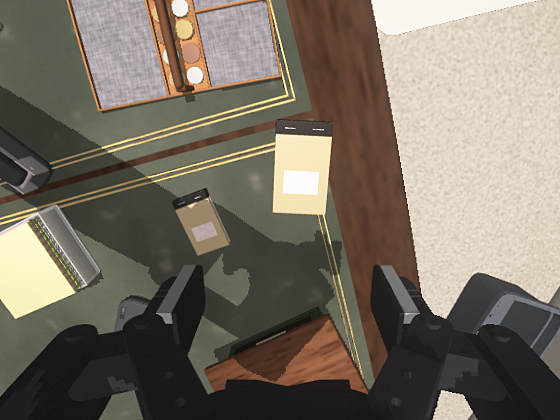

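The wrist view shows the large book with corners at (277,120), (332,123), (322,214) and (273,211). The tray's right-hand edge has corners at (98,110) and (282,74).

```bash
cat > rect.py <<'E'
from h import *; import pickle
def rect(n,px,z):
    d,o=pickle.load(open(f"pics/{n}.pkl","rb")); P=px2w(d,px,z,o)[:,:2]
    e=[(round(float(np.hypot(*v)),3),round(float(np.degrees(np.arctan2(v[1],v[0]))),1)) for v in np.diff(np.r_[P,P[:1]],axis=0)]
    print(n,"mean",P.mean(0).round(4),"pts",P.round(4).tolist(),"edges",e)
E
python3 -c "
from rect import *
rect('w1',[(277,120),(332,123),(322,214),(273,211)],.014)
rect('w1',[(98,110),(282,74)],.008)
plan([(.511,-.456,.2,-10)])
"; python3 t.py | head -1
```

```text
w1 mean [ 0.5136 -0.4509] pts [[0.4986, -0.3986], [0.5515, -0.411], [0.5276, -0.5033], [0.4768, -0.4908]] edges [(0.054, -13.2), (0.095, -104.5), (0.052, 166.1), (0.095, 76.7)]
w1 mean [ 0.4165 -0.3561] pts [[0.3217, -0.3554], [0.5112, -0.3568]] edges [(0.189, -0.4), (0.189, 179.6)]
now [ 0.4989 -0.4501  0.1965] yaw -10.1 q [-0.84  0.17  1.5  -0.    1.48 -0.67] t 2.6
(0.511, -0.456, 0.2, -10) [-0.0036,0.0129,-0.0036],[-0.003,-0.002,-0.002] rows 1
book [ 0.5106 -0.4563] [(0.091, -100), (0.06, 167), (0.096, 79), (0.059, -19)]
```

```bash
python3 -c "
from h import *
plan([(.514,-.450,.03,-13)])"
```

```text
now [ 0.4993 -0.4488  0.1976] yaw -10.0 q [-0.84  0.16  1.5   0.    1.48 -0.67] t 2.6
(0.514, -0.45, 0.03, -13) [0.0011,0.0149,0.1676],[-0.002,-0.002,0.052] rows 4
```

```bash
python3 -m jog '[[[0.003,0.015,0.10],[0,0,0.052]],[[0.003,0.015,0.168],[0,0,0.052]],[[0.003,0.015,0.168],[0,0,0.052]],[[0.003,0.015,0.168],[0,0,0.052]],[[0.003,0.015,0.168],[0,0,0.052]]]'
python3 -m jog '[[[0,0,0.015],[0,0,0]],[[0,0,0.026],[0,0,0]],[[0,0,0.030],[0,0,0]],[[0,0,0.030],[0,0,0]],[[0,0,0.030],[0,0,0]]]'
python3 shot.py w2
```

```text
t: 3.15
tool_pos: [0.5135, -0.445, 0.0277]
tool_rot: [-2.451, -1.954, 0.001]
contact_force: [-0.1, 0.6, -0.6]
opening: 0.0728
grip_force: 0.0
t: 3.65
tool_pos: [0.5154, -0.4485, 0.0019]
tool_rot: [2.457, 1.956, 0.0]
contact_force: [1.0, 0.8, 0.8]
opening: 0.0722
grip_force: 0.0
t 3.6 [ 0.5154 -0.4485  0.0019] [-0.82  0.37  1.6   0.    1.17 -0.6 ] open 0.0722
```

View pics/w2.png

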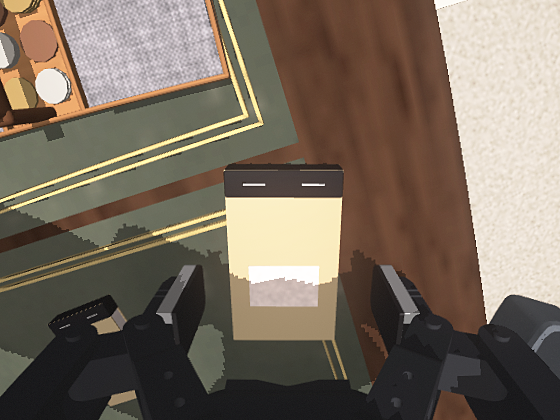

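The book sits centred and square between the pads, so I'll go 3 mm lower, close and lift.

```bash
python3 -m jog '[[[0,0,0.003],[0,0,0]],[[0,0,0.003],[0,0,0]],[[0,0,0.003],[0,0,0]],[[0,0,0.003],[0,0,0]],[[0,0,0.003],[0,0,0]]]' 0.4 50
python3 -m jog '[[[0,0,0],[0,0,0]],[[0,0,0],[0,0,0]],[[0,0,-0.01],[0,0,0]],[[0,0,-0.03],[0,0,0]],[[0,0,-0.05],[0,0,0]]]'
python3 -m jog '[[[0,0,-0.05],[0,0,0]],[[0,0,-0.10],[0,0,0]],[[0,0,-0.14],[0,0,0]],[[0,0,-0.15],[0,0,0]],[[0,0,-0.15],[0,0,0]]]'
python3 -c "
from h import *
plan([(.44,-.1,.22,-10),(.424,.291,.22,-9)])"
```

```text
t: 4.2
tool_pos: [0.5151, -0.448, -0.0019]
tool_rot: [2.458, 1.957, 0.0]
contact_force: [-1.0, 0.1, -0.4]
opening: 0.0339
grip_force: 0.0
t: 4.7
tool_pos: [0.5149, -0.4478, 0.0488]
tool_rot: [-2.457, -1.956, 0.0]
contact_force: [0.7, -0.3, 0.5]
opening: 0.0342
grip_force: 0.0
t: 5.2
tool_pos: [0.5162, -0.4492, 0.2021]
tool_rot: [2.453, 1.953, 0.001]
contact_force: [-0.4, -0.6, 0.1]
opening: 0.0345
grip_force: 0.0
now [ 0.5162 -0.4492  0.2021] yaw -12.9 q [-0.82  0.18  1.47 -0.    1.48 -0.6 ] t 5.2
(0.44, -0.1, 0.22, -10) [0.1616,-0.0762,-0.0099],[0.003,0.002,-0.026] rows 4
(0.44, -0.1, 0.22, -10) [0.1635,-0.0720,-0.0094],[0.003,0.002,-0.026] rows 4
(0.424, 0.291, 0.22, -9) [0.1911,-0.0418,-0.0000],[0.000,0.000,-0.009] rows 4
(0.424, 0.291, 0.22, -9) [0.1915,-0.0402,-0.0000],[0.000,0.000,-0.009] rows 4
```

```bash
python3 -m jog '[[[0,0,0],[0,0,0]],[[0,0,0],[0,0,0]],[[0,0,0],[0,0,0]]]' 0.85; python3 shot.py w3
```

```text
t: 5.5
tool_pos: [0.5142, -0.4471, 0.1951]
tool_rot: [-2.454, -1.954, 0.001]
contact_force: [0.2, 0.8, -0.3]
opening: 0.0726
grip_force: 0.0
t 5.5 [ 0.5142 -0.4471  0.1951] [-0.82  0.19  1.47  0.    1.48 -0.6 ] open 0.0726
```

View pics/w3.png

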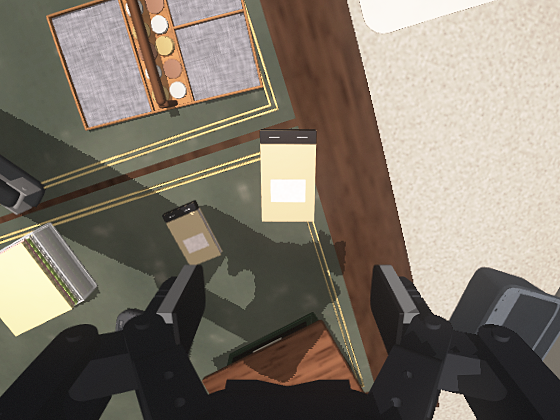

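The book hasn't moved (corners (261,129), (317,130), (315,222), (261,220)), so the fingers closed above it. I'll work out the tips' height from their pixels at (200,267) and (374,267), 72.6 mm apart.

```bash
python3 -c "
from rect import *
rect('w3',[(261,129),(317,130),(315,222),(261,220)],.014)
rect('w3',[(86,131),(264,89)],.008)
d,o=pickle.load(open('pics/w3.pkl','rb'))
M=d['mount']
for px in [(203,267),(373,267),(163,325),(412,325)]:
  p=cv2.undistortPoints(np.array([[px]],float),K(d),d['D']).ravel(); r=M[:3,:3]@[*p,1]
  for z in (-.03,-.015,0): 
    s=(z-M[2,3])/r[2]; print(px,(M[:3,3]+r*s).round(4))
"
```

```text
w3 mean [ 0.515  -0.4516] pts [[0.4993, -0.398], [0.5532, -0.4113], [0.5316, -0.5061], [0.4757, -0.491]] edges [(0.056, -13.9), (0.097, -102.8), (0.058, 164.9), (0.096, 75.8)]
w3 mean [ 0.4165 -0.3599] pts [[0.322, -0.3582], [0.511, -0.3615]] edges [(0.189, -1.0), (0.189, 179.0)]
(203, 267) [ 0.0032 -0.0373 -0.03  ]
(203, 267) [-0.0047 -0.0413 -0.015 ]
(203, 267) [-0.0126 -0.0453  0.    ]
(373, 267) [ 0.0032  0.0402 -0.03  ]
(373, 267) [-0.0047  0.0443 -0.015 ]
(373, 267) [-0.0127  0.0484  0.    ]
(163, 325) [-0.0287 -0.0596 -0.03  ]
(163, 325) [-0.04   -0.0659 -0.015 ]
(163, 325) [-0.0512 -0.0723  0.    ]
(412, 325) [-0.0287  0.0621 -0.03  ]
(412, 325) [-0.04    0.0685 -0.015 ]
(412, 325) [-0.0513  0.0749  0.    ]
```

```bash
python3 -c "
from rect import *
d,o=pickle.load(open('pics/w3.pkl','rb'))
M=d['mount']
for x in(.011,-.011):
  for z in (-.06,-.045,-.03,-.013,0):
    P=(np.array([x,-.0363,z])-M[:3,3])@M[:3,:3]; print(x,z,cv2.projectPoints(P,np.zeros(3),np.zeros(3),K(d),d['D'])[0].ravel().round(0))
"
python3 - <<'E'
import cv2
a=cv2.imread('pics/w3.png')[240:380,100:460]; cv2.imwrite('pics/c3.png',cv2.resize(a,None,fx=2.2,fy=2.2,interpolation=2))
E
```

```text
0.011 -0.06 [186. 286.]
0.011 -0.045 [196. 267.]
0.011 -0.03 [204. 251.]
0.011 -0.013 [211. 237.]
0.011 0 [216. 227.]
-0.011 -0.06 [191. 336.]
-0.011 -0.045 [200. 313.]
-0.011 -0.03 [207. 294.]
-0.011 -0.013 [214. 276.]
-0.011 0 [219. 264.]
```

View pics/c3.png

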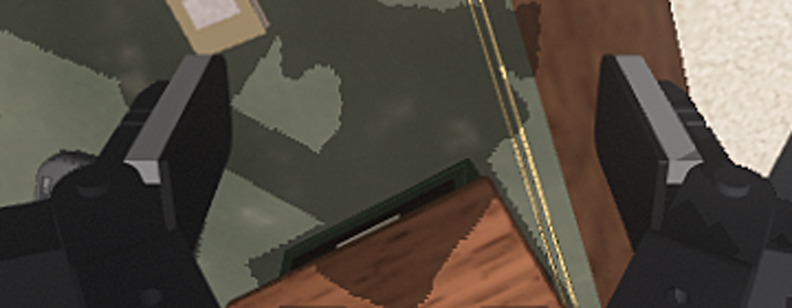

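The tips at 72 mm opening project to about 42 mm behind the TCP origin (rows 265–320), well farther back than I assumed. I'll descend in steps and watch the force.

```bash
python3 -m jog '[[[0.003,0,0.05],[0,0,0]],[[-0.003,0,0.10],[0,0,0]],[[-0.003,0,0.15],[0,0,0]],[[-0.003,0,0.19],[0,0,0]],[[-0.003,0,0.20],[0,0,0]]]' | tr '\n' ' '
python3 -m jog '[[[0,0,0.008],[0,0,0]],[[0,0,0.012],[0,0,0]],[[0,0,0.012],[0,0,0]],[[0,0,0.012],[0,0,0]]]'| tr '\n' ' '
python3 -m jog '[[[0,0,0.003],[0,0,0]],[[0,0,0.006],[0,0,0]],[[0,0,0.006],[0,0,0]],[[0,0,0.006],[0,0,0]]]'| tr '\n' ' '
python3 -m jog '[[[0,0,0.002],[0,0,0]],[[0,0,0.004],[0,0,0]],[[0,0,0.004],[0,0,0]]]'| tr '\n' ' '
python3 shot.py w4
```

```text
t: 6.05 tool_pos: [0.5104, -0.4467, -0.0098] tool_rot: [-2.448, -1.949, 0.001] contact_force: [0.1, 0.8, -0.5] opening: 0.0727 grip_force: 0.0 t: 6.45 tool_pos: [0.5157, -0.4523, -0.0114] tool_rot: [2.454, 1.954, 0.0] contact_force: [0.4, 0.2, 1.3] opening: 0.0727 grip_force: 0.0 t: 6.85 tool_pos: [0.5143, -0.4508, -0.0202] tool_rot: [-2.457, -1.957, 0.0] contact_force: [-0.2, -0.1, 0.0] opening: 0.0725 grip_force: 0.0 t: 7.15 tool_pos: [0.5141, -0.4507, -0.0245] tool_rot: [-2.457, -1.956, 0.0] contact_force: [0.1, 0.3, -0.1] opening: 0.0725 grip_force: 0.0 t 7.2 [ 0.5141 -0.4507 -0.0245] [-0.83  0.4   1.6  -0.    1.14 -0.6 ] open 0.0725
```

View pics/w4.png

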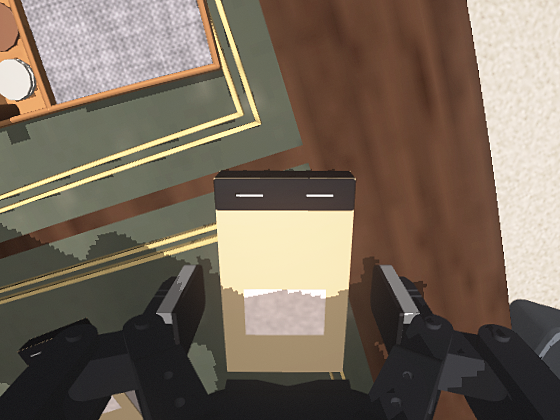

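Still above the book with no contact, so I'll go 10 mm further in small steps and close.

```bash
python3 -m jog '[[[0,0,0.003],[0,0,0]],[[0,0,0.006],[0,0,0]],[[0,0,0.006],[0,0,0]]]'| tr '\n' ' '
python3 -m jog '[[[0,0,0.002],[0,0,0]],[[0,0,0.004],[0,0,0]],[[0,0,0.004],[0,0,0]]]'| tr '\n' ' '
python3 -m jog '[[[0,0,0],[0,0,0]],[[0,0,0],[0,0,0]],[[0,0,0],[0,0,0]],[[0,0,0],[0,0,0]],[[0,0,0],[0,0,0]]]' 0.4 50 | tr '\n' ' '
```

```text
t: 7.5 tool_pos: [0.514, -0.4505, -0.0308] tool_rot: [-2.457, -1.956, 0.0] contact_force: [-0.6, 0.2, 0.2] opening: 0.0729 grip_force: 0.0 t: 7.8 tool_pos: [0.5142, -0.4507, -0.0344] tool_rot: [-2.457, -1.956, 0.0] contact_force: [-0.9, 1.4, -0.7] opening: 0.0724 grip_force: 0.0 t: 8.3 tool_pos: [0.5146, -0.4512, -0.0336] tool_rot: [2.457, 1.956, 0.0] contact_force: [0.4, 0.0, 2.0] opening: 0.0546 grip_force: 55.5
```

Gripped (54.6 mm, 55 N). Working rule: the actual tips are about 30 mm above where the reported TCP places them. I'll lift and carry it to the box.

```bash
python3 -m jog '[[[0,0,-0.02],[0,0,0]],[[0,0,-0.06],[0,0,0]],[[0,0,-0.11],[0,0,0]],[[0,0,-0.16],[0,0,0]],[[0,0,-0.20],[0,0,0]]]' | tr '\n' ' '
python3 -m jog '[[[0,0,0],[0,0,0]]]' | tr '\n' ' '
python3 -c "
from h import *
plan([(.44,-.1,.19,-10),(.43,.25,.19,-9)])"
```

```text
t: 8.8 tool_pos: [0.5146, -0.4511, 0.169] tool_rot: [2.456, 1.956, 0.0] contact_force: [0.5, -0.5, -0.8] opening: 0.0547 grip_force: 55.3 t: 8.9 tool_pos: [0.5174, -0.454, 0.1752] tool_rot: [2.447, 1.948, 0.002] contact_force: [1.2, -0.4, 0.6] opening: 0.0544 grip_force: 55.3 now [ 0.5174 -0.454   0.1752] yaw -12.9 q [-0.83  0.2   1.49  0.    1.43 -0.6 ] t 8.9
(0.44, -0.1, 0.19, -10) [0.1638,-0.0772,-0.0096],[0.006,0.004,-0.026] rows 4
(0.44, -0.1, 0.19, -10) [0.1658,-0.0731,-0.0085],[0.006,0.004,-0.026] rows 4
(0.43, 0.25, 0.19, -9) [0.1715,-0.0353,0.0000],[-0.000,-0.000,-0.009] rows 4
(0.43, 0.25, 0.19, -9) [0.1718,-0.0338,0.0000],[-0.000,-0.000,-0.009] rows 4
```

```bash
python3 -m jog '[[[0.165,-0.077,-0.01],[0,0,-0.026]],[[0.165,-0.077,-0.01],[0,0,-0.026]],[[0.165,-0.077,-0.01],[0,0,-0.026]],[[0.165,-0.077,-0.01],[0,0,-0.026]]]' | tr '\n' ' '
python3 -m jog '[[[0.166,-0.073,-0.01],[0,0,-0.026]],[[0.166,-0.073,-0.01],[0,0,-0.026]],[[0.166,-0.073,-0.01],[0,0,-0.026]],[[0.166,-0.073,-0.01],[0,0,-0.026]]]' | tr '\n' ' '
python3 -m jog '[[[0.171,-0.035,0],[0,0,-0.009]],[[0.171,-0.035,0],[0,0,-0.009]],[[0.171,-0.035,0],[0,0,-0.009]],[[0.171,-0.035,0],[0,0,-0.009]]]' | tr '\n' ' '
python3 -m jog '[[[0.171,-0.034,0],[0,0,-0.009]],[[0.171,-0.034,0],[0,0,-0.009]],[[0.171,-0.034,0],[0,0,-0.009]],[[0.171,-0.034,0],[0,0,-0.009]],[[0.171,-0.034,0],[0,0,-0.009]]]' | tr '\n' ' '
python3 -m jog '[[[0,0,0],[0,0,0]],[[0,0,0],[0,0,0]],[[0,0,0],[0,0,0]]]' | tr '\n' ' '
python3 shot.py w5
```

```text
t: 9.3 tool_pos: [0.4749, -0.2696, 0.1743] tool_rot: [-2.429, -1.988, 0.0] contact_force: [-0.5, -1.4, -0.0] opening: 0.0544 grip_force: 55.2 t: 9.7 tool_pos: [0.4362, -0.0929, 0.1847] tool_rot: [-2.403, -2.02, 0.001] contact_force: [0.1, -0.0, -1.1] opening: 0.0545 grip_force: 55.3 t: 10.1 tool_pos: [0.4315, 0.0819, 0.1848] tool_rot: [-2.392, -2.034, 0.001] contact_force: [-0.2, -0.2, -0.8] opening: 0.0551 grip_force: 55.3 t: 10.6 tool_pos: [0.4261, 0.2554, 0.1845] tool_rot: [-2.382, -2.046, 0.003] contact_force: [-0.3, -1.3, -1.7] opening: 0.0546 grip_force: 55.3 t: 10.9 tool_pos: [0.4275, 0.2519, 0.1857] tool_rot: [2.39, 2.039, -0.001] contact_force: [-1.5, 0.6, -1.1] opening: 0.0547 grip_force: 55.3 t 10.9 [0.4275 0.2519 0.1857] [ 0.38 -0.25  1.92 -0.    1.47  0.54] open 0.0547
```

View pics/w5.png

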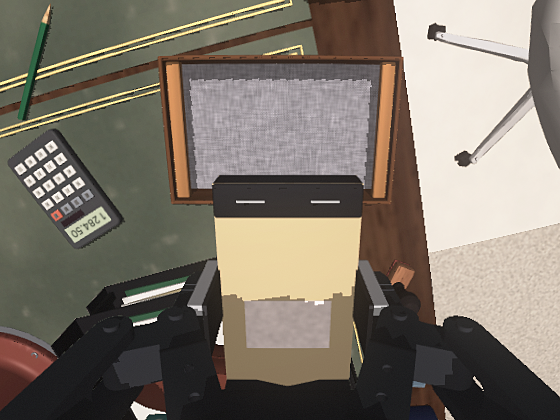

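The box rim corners are at (160,58), (403,57), (393,203) and (173,200). The book is held squarely below it.

```bash
python3 -c "
from rect import *
rect('w5',[(160,58),(403,57),(394,203),(172,202)],.048)
plan([])"
```

```text
w5 mean [0.4313 0.2963] pts [[0.341, 0.3743], [0.5405, 0.3432], [0.5237, 0.2171], [0.3199, 0.2506]] edges [(0.202, -8.9), (0.127, -97.6), (0.207, 170.7), (0.126, 80.3)]
now [0.4276 0.252  0.1859] yaw -9.0 q [ 0.38 -0.25  1.92 -0.    1.47  0.54] t 10.9
```

```bash
python3 -c "
from h import *
plan([(.431,.297,.04,-9.3),(.431,.297,-.027,-9.3)])"
```

```text
now [0.4276 0.252  0.1859] yaw -9.0 q [ 0.38 -0.25  1.92 -0.    1.47  0.54] t 10.9
(0.431, 0.297, 0.04, -9.3) [0.0450,-0.0037,0.1458],[-0.000,0.000,0.004] rows 4
(0.431, 0.297, -0.027, -9.3) [-0.0000,0.0000,0.0670],[-0.000,-0.000,0.000] rows 2
```

```bash
python3 -m jog '[[[0.045,-0.004,0.04],[0,0,0.004]],[[0.045,-0.004,0.08],[0,0,0.004]],[[0.045,-0.004,0.12],[0,0,0.004]],[[0.045,-0.004,0.146],[0,0,0.004]],[[0.045,-0.004,0.146],[0,0,0.004]]]' | tr '\n' ' '
python3 -m jog '[[[0,0,0],[0,0,0]],[[0,0,0.03],[0,0,0]],[[0,0,0.052],[0,0,0]],[[0,0,0.06],[0,0,0]],[[0,0,0.06],[0,0,0]]]' | tr '\n' ' '
python3 -m jog '[[[0,0,0.003],[0,0,0]],[[0,0,0.006],[0,0,0]],[[0,0,0.006],[0,0,0]]]' | tr '\n' ' '
```

```text
t: 11.45 tool_pos: [0.427, 0.2956, 0.0352] tool_rot: [-2.391, -2.034, 0.015] contact_force: [-0.7, -0.3, -0.3] opening: 0.0547 grip_force: 55.2 t: 11.95 tool_pos: [0.4312, 0.2982, -0.0191] tool_rot: [2.392, 2.036, 0.001] contact_force: [1.1, -0.3, -0.9] opening: 0.0547 grip_force: 55.2 t: 12.25 tool_pos: [0.431, 0.2984, -0.0253] tool_rot: [2.392, 2.037, 0.002] contact_force: [0.4, -0.8, -1.0] opening: 0.0546 grip_force: 55.2
```

```bash
python3 -m jog '[[[0,0,0.002],[0,0,0]],[[0,0,0.003],[0,0,0]],[[0,0,0.003],[0,0,0]]]' | tr '\n' ' '
python3 -m jog '[[[0,0,0],[0,0,0]],[[0,0,0],[0,0,0]],[[0,0,0],[0,0,0]],[[0,0,-0.02],[0,0,0]],[[0,0,-0.06],[0,0,0]]]' 0.85 | tr '\n' ' '
python3 -m jog '[[[0,0,-0.05],[0,0,0]],[[0,0,-0.10],[0,0,0]],[[0,0,-0.15],[0,0,0]],[[0,0,-0.15],[0,0,0]]]' | tr '\n' ' '
python3 -m jog '[[[0,0,0],[0,0,0]],[[0,0,0],[0,0,0]]]' 
python3 -c "
from h import *
plan([(.43,-.05,.19,-5),(.417,-.297,.13,-1)])"
```

```text
t: 12.55 tool_pos: [0.4307, 0.2983, -0.0287] tool_rot: [2.392, 2.037, 0.0] contact_force: [-0.9, -0.3, 1.3] opening: 0.0547 grip_force: 55.5 t: 13.05 tool_pos: [0.4273, 0.2965, 0.0279] tool_rot: [-2.39, -2.036, 0.013] contact_force: [0.1, 0.1, -0.3] opening: 0.0726 grip_force: 0.0 t: 13.45 tool_pos: [0.435, 0.3005, 0.1908] tool_rot: [2.389, 2.034, 0.025] contact_force: [0.8, 0.4, 2.1] opening: 0.0726 grip_force: 0.0 t: 13.65
tool_pos: [0.4296, 0.2977, 0.1792]
tool_rot: [-2.391, -2.036, 0.004]
contact_force: [-1.2, -1.1, -1.3]
opening: 0.0725
grip_force: 0.0
now [0.4296 0.2977 0.1792] yaw -9.2 q [ 0.46 -0.18  1.87  0.    1.45  0.62] t 13.7
(0.43, -0.05, 0.19, -5) [-0.1716,0.0279,-0.0052],[-0.001,0.001,-0.036] rows 4
(0.43, -0.05, 0.19, -5) [-0.1725,0.0216,-0.0053],[-0.001,0.001,-0.036] rows 4
(0.417, -0.297, 0.13, -1) [-0.1236,0.0043,0.0300],[0.000,0.000,-0.035] rows 3
(0.417, -0.297, 0.13, -1) [-0.1237,-0.0000,0.0300],[0.000,0.000,-0.035] rows 3
```

```bash
python3 -m jog '[[[-0.172,0.028,-0.005],[0,0,-0.036]],[[-0.172,0.028,-0.005],[0,0,-0.036]],[[-0.172,0.028,-0.005],[0,0,-0.036]],[[-0.172,0.028,-0.005],[0,0,-0.036]]]' 0.5 | tr '\n' ' '
python3 -m jog '[[[-0.172,0.022,-0.005],[0,0,-0.036]],[[-0.172,0.022,-0.005],[0,0,-0.036]],[[-0.172,0.022,-0.005],[0,0,-0.036]],[[-0.172,0.022,-0.005],[0,0,-0.036]]]' | tr '\n' ' '
python3 -m jog '[[[-0.124,0.004,0.01],[0,0,-0.035]],[[-0.124,0.004,0.01],[0,0,-0.035]],[[-0.124,0.004,0.01],[0,0,-0.035]]]' | tr '\n' ' '
python3 -m jog '[[[-0.10,0,0.01],[0,0,-0.035]],[[-0.10,0,0.01],[0,0,-0.035]],[[-0.10,0,0.01],[0,0,-0.035]],[[-0.10,0,0.01],[0,0,-0.035]],[[-0.10,0,0.01],[0,0,-0.035]]]' | tr '\n' ' '
python3 -m jog '[[[0,0,0],[0,0,0]],[[0,0,0],[0,0,0]]]' | tr '\n' ' '
python3 shot.py w6; python3 shot.py t6 top
python3 - <<'E'
import cv2,numpy as np
a=cv2.imread('pics/w6.png'); b=cv2.imread('pics/t6.png')[170:270,135:220]
b=cv2.resize(b,(240,282),interpolation=2); c=np.zeros((420,800,3),np.uint8); c[:,:560]=a; c[:282,560:]=b; cv2.imwrite('pics/c6.png',c)
E
```

```text
t: 14.05 tool_pos: [0.4291, 0.121, 0.1833] tool_rot: [-2.356, -2.076, 0.007] contact_force: [0.9, 0.3, -0.7] opening: 0.0426 grip_force: 0.0 t: 14.45 tool_pos: [0.4297, -0.0523, 0.1885] tool_rot: [-2.319, -2.115, 0.004] contact_force: [0.2, 0.7, -0.0] opening: 0.0428 grip_force: 0.0 t: 14.75 tool_pos: [0.4224, -0.1757, 0.1779] tool_rot: [-2.28, -2.155, 0.003] contact_force: [-0.4, 0.4, -0.5] opening: 0.0427 grip_force: 0.0 t: 15.25 tool_pos: [0.4185, -0.272, 0.1694] tool_rot: [-2.239, -2.2, -0.0] contact_force: [0.8, 0.4, -0.0] opening: 0.0429 grip_force: 0.0 t: 15.45 tool_pos: [0.4193, -0.2722, 0.171] tool_rot: [2.239, 2.203, 0.0] contact_force: [-0.2, -0.2, -0.3] opening: 0.0428 grip_force: 0.0 t 15.4 [ 0.4193 -0.2722  0.171 ] [-0.72 -0.23  1.93  0.    1.45 -0.71] open 0.0428
t 15.5 [ 0.4194 -0.2723  0.1711] [-0.72 -0.23  1.93  0.    1.45 -0.71] open 0.0426
```

View pics/c6.png

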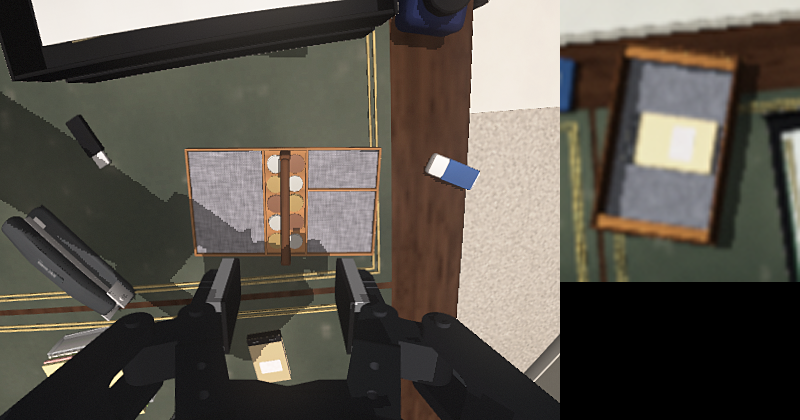

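The book lies flat in the box, about centred. The tray's rim corners are at (185,149), (381,148), (375,256) and (195,255), and its bar runs from (285,151) to (286,263).

```bash
python3 -c "
from rect import *
rect('w6',[(185,149),(381,148),(375,256),(195,255)],.008)
rect('w6',[(285.5,151),(286.5,263)],.040)
plan([(.4195,-.299,.05,-1),(.4195,-.299,-.013,-1)])"
```

```text
w6 mean [ 0.4169 -0.3012] pts [[0.3229, -0.2436], [0.5109, -0.2458], [0.5119, -0.3598], [0.3218, -0.3555]] edges [(0.188, -0.7), (0.114, -89.5), (0.19, 178.7), (0.112, 89.4)]
w6 mean [ 0.4191 -0.296 ] pts [[0.4195, -0.2423], [0.4186, -0.3498]] edges [(0.108, -90.5), (0.108, 89.5)]
now [ 0.4194 -0.2725  0.1712] yaw -0.9 q [-0.73 -0.23  1.93 -0.    1.45 -0.71] t 15.6
(0.4195, -0.299, 0.05, -1) [-0.0264,0.0005,0.1212],[0.000,0.000,0.001] rows 3
(0.4195, -0.299, -0.013, -1) [-0.0000,0.0000,0.0630],[-0.000,-0.000,-0.000] rows 2
```

```bash
python3 -m jog '[[[-0.0265,0,0.04],[0,0,0]],[[-0.0265,0,0.08],[0,0,0]],[[-0.0265,0,0.121],[0,0,0]],[[-0.0265,0,0.121],[0,0,0]],[[-0.0265,0,0.121],[0,0,0]]]' | tr '\n' ' '
python3 -m jog '[[[0,0,0.03],[0,0,0]],[[0,0,0.055],[0,0,0]],[[0,0,0.062],[0,0,0]],[[0,0,0.062],[0,0,0]],[[0,0,0.062],[0,0,0]]]' | tr '\n' ' '
python3 -m jog '[[[0,0,0],[0,0,0]],[[0,0,0],[0,0,0]],[[0,0,0],[0,0,0]],[[0,0,0],[0,0,0]],[[0,0,0],[0,0,0]]]' 0 80 | tr '\n' ' '
python3 -m jog '[[[0,0,0],[0,0,0]],[[0,0,0],[0,0,0]]]' | tr '\n' ' '
```

```text
t: 16.05 tool_pos: [0.4186, -0.2993, 0.0502] tool_rot: [-2.24, -2.201, 0.0] contact_force: [-0.0, -0.3, 0.6] opening: 0.0426 grip_force: 0.0 t: 16.55 tool_pos: [0.4202, -0.3011, -0.0094] tool_rot: [2.238, 2.199, 0.0] contact_force: [-0.6, 0.5, -0.7] opening: 0.0427 grip_force: 0.0 t: 17.05 tool_pos: [0.4192, -0.3005, -0.0105] tool_rot: [2.24, 2.2, -0.0] contact_force: [-2.6, 0.5, 7.4] opening: 0.0061 grip_force: 80.1 t: 17.25 tool_pos: [0.4192, -0.3005, -0.0105] tool_rot: [2.24, 2.2, -0.0] contact_force: [-1.4, 0.4, 6.1] opening: 0.0059 grip_force: 80.1
```

```bash
python3 -m jog '[[[0,0,-0.01],[0,0,0]],[[0,0,-0.03],[0,0,0]],[[0,0,-0.07],[0,0,0]],[[0,0,-0.11],[0,0,0]],[[0,0,-0.15],[0,0,0]]]' | tr '\n' ' '
python3 -m jog '[[[0,0,-0.04],[0,0,0]],[[0,0,-0.06],[0,0,0]],[[0,0,-0.06],[0,0,0]],[[0,0,-0.06],[0,0,0]]]' | tr '\n' ' '
python3 -c "
from h import *
plan([(.43,.05,.205,-5),(.432,.296,.16,-9.2)])"
```

```text
t: 17.75 tool_pos: [0.418, -0.299, 0.139] tool_rot: [-2.24, -2.2, -0.0] contact_force: [0.7, -0.5, -2.2] opening: 0.0059 grip_force: 78.8 t: 18.15 tool_pos: [0.4182, -0.2993, 0.1971] tool_rot: [-2.241, -2.201, -0.0] contact_force: [-0.0, 0.8, -3.5] opening: 0.0062 grip_force: 78.9 now [ 0.4182 -0.2993  0.1971] yaw -1.0 q [-0.77 -0.21  1.87  0.    1.49 -0.75] t 18.1
(0.43, 0.05, 0.205, -5) [0.1747,0.0028,-0.0038],[-0.000,-0.000,0.035] rows 4
(0.43, 0.05, 0.205, -5) [0.1747,-0.0033,-0.0039],[-0.000,-0.000,0.035] rows 4
(0.432, 0.296, 0.16, -9.2) [0.1226,-0.0097,0.0225],[0.000,0.000,0.037] rows 3
(0.432, 0.296, 0.16, -9.2) [0.1222,-0.0142,0.0225],[0.000,0.000,0.037] rows 3
```

```bash
python3 -m jog '[[[0.025,0.001,-0.004],[0,0,0.01]],[[0.065,0.001,-0.004],[0,0,0.02]],[[0.105,0.002,-0.004],[0,0,0.035]],[[0.14,0.003,-0.004],[0,0,0.035]],[[0.175,0.003,-0.004],[0,0,0.035]]]' | tr '\n' ' '
python3 -m jog '[[[0.035,-0.001,-0.004],[0,0,0.01]],[[0.07,-0.002,-0.004],[0,0,0.02]],[[0.105,-0.003,-0.004],[0,0,0.035]],[[0.14,-0.003,-0.004],[0,0,0.035]],[[0.175,-0.003,-0.004],[0,0,0.035]]]' | tr '\n' ' '
python3 -m jog '[[[0.035,-0.002,0],[0,0,0.01]],[[0.07,-0.004,0],[0,0,0.02]],[[0.10,-0.008,0],[0,0,0.037]],[[0.122,-0.01,0.01],[0,0,0.037]]]' | tr '\n' ' '
python3 -m jog '[[[0.03,-0.004,0],[0,0,0.01]],[[0.06,-0.007,0.01],[0,0,0.02]],[[0.09,-0.01,0.02],[0,0,0.037]],[[0.11,-0.013,0.03],[0,0,0.037]],[[0.122,-0.014,0.035],[0,0,0.037]]]' | tr '\n' ' '
python3 -m jog '[[[0,0,0],[0,0,0]],[[0,0,0],[0,0,0]],[[0,0,0],[0,0,0]],[[0,0,0],[0,0,0]]]' | tr '\n' ' '
python3 shot.py w7
```

```text
t: 18.65 tool_pos: [0.4231, -0.1227, 0.1986] tool_rot: [-2.276, -2.158, 0.003] contact_force: [0.6, 0.2, -2.6] opening: 0.0062 grip_force: 78.8 t: 19.15 tool_pos: [0.4292, 0.0516, 0.2027] tool_rot: [-2.314, -2.119, 0.006] contact_force: [-0.1, -0.0, -2.3] opening: 0.0057 grip_force: 78.8 t: 19.55 tool_pos: [0.4307, 0.1742, 0.1941] tool_rot: [-2.353, -2.079, 0.003] contact_force: [-0.1, -0.3, -3.0] opening: 0.006 grip_force: 78.9 t: 20.05 tool_pos: [0.4305, 0.2956, 0.1565] tool_rot: [-2.391, -2.035, 0.011] contact_force: [-0.1, -0.2, -3.1] opening: 0.006 grip_force: 78.8 t: 20.45 tool_pos: [0.4336, 0.2946, 0.1616] tool_rot: [2.395, 2.033, 0.002] contact_force: [-0.7, 0.0, -3.0] opening: 0.0062 grip_force: 78.8 t 20.4 [0.4336 0.2946 0.1616] [ 0.45 -0.16  1.89 -0.    1.42  0.62] open 0.0062
```

View pics/w7.png

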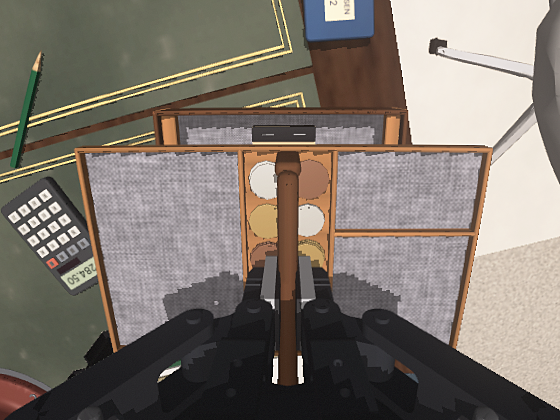

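The tray's far rim corners are at (76,149) and (492,147); the box's far rim corners are at (154,110) and (405,109).

```bash
python3 -c "
from rect import *
rect('w7',[(76,149),(492,147)],.180)
rect('w7',[(154,110),(405,109)],.048)
rect('w5',[(160,58),(403,57)],.048)
T=Rd(np.radians(-9.2)).as_matrix()
plan([])
a=np.radians(-9.2);n=np.array([-np.sin(a),np.cos(a)]);
d,o=pickle.load(open('pics/w7.pkl','rb'))
t=px2w(d,[(76,149),(492,147)],.18,o)[:,:2].mean(0)-57*n/1000; b=px2w(d,[(154,110),(405,109)],.048,o)[:,:2].mean(0)-65*n/1000
print('tray c',t,'box c',b,'tool',o['tool_pos'])
"
```

```text
w7 mean [0.4423 0.3499] pts [[0.3499, 0.3647], [0.5347, 0.3351]] edges [(0.187, -9.1), (0.187, 170.9)]
w7 mean [0.4395 0.361 ] pts [[0.3409, 0.377], [0.5382, 0.3451]] edges [(0.2, -9.2), (0.2, 170.8)]
w5 mean [0.4408 0.3587] pts [[0.341, 0.3743], [0.5405, 0.3432]] edges [(0.202, -8.9), (0.202, 171.1)]
now [0.4336 0.2947 0.1617] yaw -9.4 q [ 0.45 -0.16  1.89 -0.    1.42  0.62] t 20.5
tray c [0.43320485 0.29365289] box c [0.42911606 0.29688144] tool [0.43359724 0.29460861 0.16163426]
```

```bash
python3 -m jog '[[[0.002,-0.003,0.02],[0,0,0]],[[0.002,-0.003,0.045],[0,0,0]],[[0.002,-0.003,0.075],[0,0,0]],[[0.002,-0.003,0.1],[0,0,0]],[[0.002,-0.003,0.112],[0,0,0]]]' | tr '\n' ' '
python3 -m jog '[[[0,0,0],[0,0,0]],[[0,0,0],[0,0,0]],[[0,0,0],[0,0,0]],[[0,0,0],[0,0,0]]]' | tr '\n' ' '
python3 shot.py w8
```

```text
t: 21.0 tool_pos: [0.4291, 0.2966, 0.0467] tool_rot: [-2.394, -2.033, 0.006] contact_force: [-0.9, -0.6, -3.1] opening: 0.0063 grip_force: 78.8 t: 21.4 tool_pos: [0.4317, 0.2983, 0.0508] tool_rot: [2.393, 2.034, 0.005] contact_force: [1.6, -0.5, -2.8] opening: 0.0064 grip_force: 78.8 t 21.4 [0.4317 0.2983 0.0508] [ 0.46 -0.05  1.97 -0.    1.21  0.62] open 0.0064
```

View pics/w8.png

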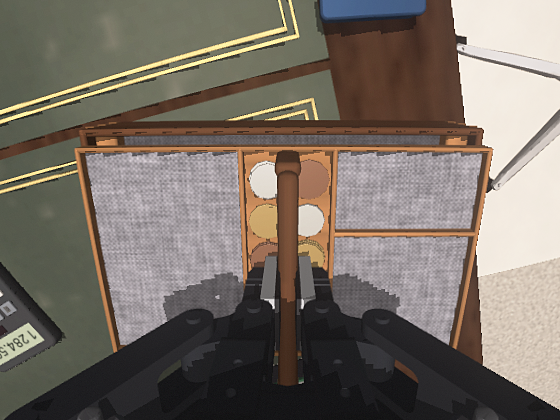

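Box far rim corners are at (80,127) and (483,127), its inner edge at about row 134. The tray rim is at (76,149) and (491,147).

```bash
python3 -c "
from rect import *
d,o=pickle.load(open('pics/w8.pkl','rb'))
T=R.from_rotvec(o['tool_rot']).as_matrix()
f=lambda px,z:((px2w(d,px,z,o)-o['tool_pos'])@T)[:,:2].round(4).tolist()
print('tool-frame x,y: tray',f([(76,149),(491,147)],.069),'box outer',f([(80,127),(483,127)],.048))
"
```

```text
tool-frame x,y: tray [[0.0556, -0.094], [0.0563, 0.093]] box outer [[0.0635, -0.1029], [0.0633, 0.0995]]
```

Alignment is within about 1 mm of the 8 mm rim gap wanted. I'll lower it onto the ledges, watching the force.

```bash
python3 -m jog '[[[0,-0.001,0.006],[0,0,0]],[[0,-0.001,0.012],[0,0,0]],[[0,-0.001,0.014],[0,0,0]],[[0,-0.001,0.014],[0,0,0]]]' | tr '\n' ' '
python3 -m jog '[[[0,0,0.002],[0,0,0]],[[0,0,0.004],[0,0,0]],[[0,0,0.004],[0,0,0]],[[0,0,0.004],[0,0,0]]]' | tr '\n' ' '
python3 -m jog '[[[0,0,0.002],[0,0,0]],[[0,0,0.003],[0,0,0]],[[0,0,0.003],[0,0,0]],[[0,0,0.003],[0,0,0]]]' | tr '\n' ' '
```

```text
t: 21.85 tool_pos: [0.4288, 0.2976, 0.034] tool_rot: [-2.394, -2.034, 0.003] contact_force: [-0.5, 0.3, -2.3] opening: 0.0061 grip_force: 78.8 t: 22.25 tool_pos: [0.4295, 0.2979, 0.031] tool_rot: [-2.394, -2.034, 0.0] contact_force: [-0.4, 0.2, -1.9] opening: 0.0059 grip_force: 78.8 t: 22.65 tool_pos: [0.4299, 0.2981, 0.0295] tool_rot: [2.394, 2.034, 0.001] contact_force: [-2.9, -0.6, 5.5] opening: 0.0061 grip_force: 80.0
```

```bash
python3 -m jog '[[[0,0,0],[0,0,0]],[[0,0,0],[0,0,0]],[[0,0,0],[0,0,0]],[[0,0,0],[0,0,0]],[[0,0,-0.02],[0,0,0]]]' 0.35 | tr '\n' ' '
python3 -m jog '[[[0,0,-0.05],[0,0,0]],[[0,0,-0.10],[0,0,0]],[[0,0,-0.13],[0,0,0]],[[0,0,-0.13],[0,0,0]],[[0,0,-0.13],[0,0,0]]]' 0.85| tr '\n' ' '
python3 -m jog '[[[0,0,0],[0,0,0]],[[0,0,0],[0,0,0]],[[0,0,0],[0,0,0]]]' | tr '\n' ' '
python3 shot.py w9
python3 -c "
from h import *
plan([(.505,.43,.15,-6)])"
```

```text
t: 23.15 tool_pos: [0.4271, 0.2967, 0.0452] tool_rot: [-2.393, -2.033, 0.01] contact_force: [-0.5, -0.0, 0.3] opening: 0.0298 grip_force: 0.0 t: 23.65 tool_pos: [0.4298, 0.2981, 0.1786] tool_rot: [2.394, 2.034, 0.002] contact_force: [-0.9, 0.3, 0.5] opening: 0.0727 grip_force: 0.0 t: 23.95 tool_pos: [0.4287, 0.2975, 0.1762] tool_rot: [-2.393, -2.034, 0.005] contact_force: [0.0, -0.1, -1.3] opening: 0.0724 grip_force: 0.0 t 23.9 [0.4287 0.2975 0.1762] [ 0.46 -0.18  1.87 -0.    1.45  0.63] open 0.0724
now [0.4288 0.2976 0.1765] yaw -9.3 q [ 0.46 -0.18  1.87 -0.    1.45  0.63] t 24.0
(0.505, 0.43, 0.15, -6) [0.1430,0.0538,0.0262],[-0.002,0.001,-0.057] rows 4
```

```bash
python3 -m jog '[[[0.143,0.054,0.026],[0,0,-0.057]],[[0.143,0.054,0.026],[0,0,-0.057]],[[0.143,0.054,0.026],[0,0,-0.057]],[[0.143,0.054,0.026],[0,0,-0.057]],[[0.143,0.054,0.026],[0,0,-0.057]]]' | tr '\n' ' '
python3 -m jog '[[[0,0,0],[0,0,0]],[[0,0,0],[0,0,0]],[[0,0,0],[0,0,0]]]' | tr '\n' ' '
python3 shot.py w10
python3 - <<'E'
import cv2,numpy as np
a=cv2.imread('pics/w9.png')[30:330,130:450]; b=cv2.imread('pics/w10.png')[0:300,100:480]
c=np.zeros((600,800,3),np.uint8); c[:300,:320]=a; c[300:,:380]=b
d=cv2.imread('pics/w5.png'); c[0:300,390:790]=cv2.resize(d[220:370,360:560],None,fx=2,fy=2)
t=cv2.imread('pics/t6.png'); c[300:600,400:800]=cv2.resize(t[165:240,225:325],None,fx=4,fy=4,interpolation=2)
cv2.imwrite('pics/c10.png',c)
E
```

```text
t: 24.5 tool_pos: [0.5054, 0.4306, 0.1497] tool_rot: [-2.334, -2.103, 0.006] contact_force: [0.2, 0.8, -0.1] opening: 0.0727 grip_force: 0.0 t: 24.8 tool_pos: [0.5058, 0.4296, 0.1534] tool_rot: [2.335, 2.101, 0.003] contact_force: [-0.7, -0.3, 1.1] opening: 0.0725 grip_force: 0.0 t 24.8 [0.5058 0.4296 0.1534] [ 0.59  0.17  1.56 -0.    1.41  0.7 ] open 0.0725
```

View pics/c10.png

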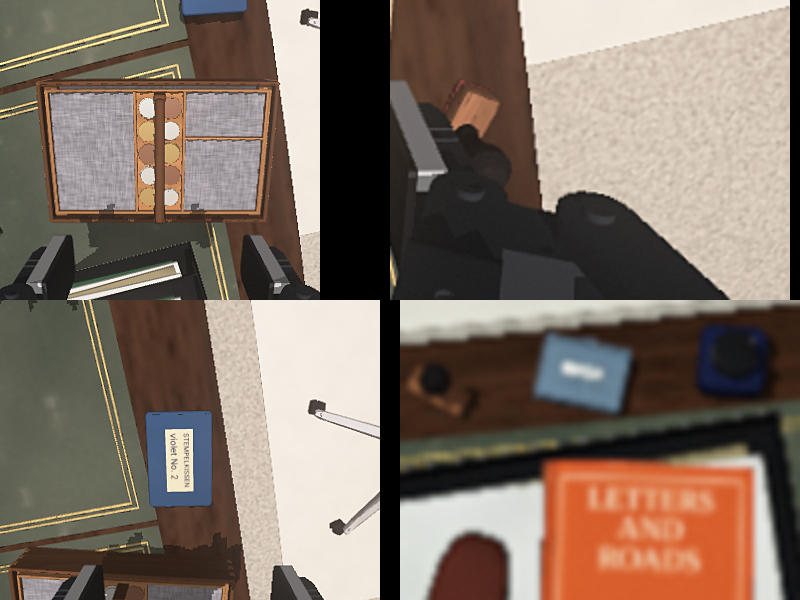

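The tray sits fully inside the rim. The pad labelled STEMPELKISSEN has corners at (249,112), (312,111), (312,206) and (249,205) in w10.

```bash
python3 -c "
from rect import *
rect('w10',[(249,112),(312,111),(312,206),(249,205)],.017)
rect('w9',[(178,122),(401,120),(392,243),(187,244)],.048)
d,o=pickle.load(open('pics/t6.pkl','rb'))
f=lambda u,v:((u-400)/4+225,(v-300)/4+165)
print(px2w(d,[f(434,378)],.06), px2w(d,[f(735,351)],.056))
rect('t6',[f(702,324),f(768,328),f(765,397),f(699,392)],.036)
plan([])"
```

```text
w10 mean [0.5035 0.4511] pts [[0.4814, 0.4954], [0.535, 0.4905], [0.5277, 0.4056], [0.4699, 0.4127]] edges [(0.054, -5.2), (0.085, -94.9), (0.058, 172.9), (0.084, 82.1)]
w9 mean [0.4314 0.2969] pts [[0.3475, 0.3666], [0.5331, 0.338], [0.5174, 0.2265], [0.3275, 0.2564]] edges [(0.188, -8.8), (0.113, -98.0), (0.192, 171.1), (0.112, 79.7)]
[[0.52803923 0.10624265 0.06      ]] [[ 0.54330773 -0.12012631  0.056     ]]
t6 mean [ 0.5406 -0.12  ] pts [[0.5694, -0.097], [0.5649, -0.1473], [0.5114, -0.1429], [0.5166, -0.0929]] edges [(0.051, -95.1), (0.054, 175.4), (0.05, 84.1), (0.053, -4.4)]
now [0.5059 0.4297 0.1533] yaw -6.1 q [ 0.59  0.17  1.56 -0.    1.41  0.7 ] t 24.9
```

```bash
python3 -c "
from h import *
plan([(.5035,.4505,.01,-6)])"
```

```text
now [0.5059 0.4297 0.1533] yaw -6.1 q [ 0.59  0.17  1.56 -0.    1.41  0.7 ] t 24.9
(0.5035, 0.4505, 0.01, -6) [0.0203,-0.0047,0.1433],[0.001,-0.001,-0.001] rows 3
```

```bash
python3 -m jog '[[[0.020,-0.005,0.04],[0,0,0]],[[0.020,-0.005,0.08],[0,0,0]],[[0.020,-0.005,0.12],[0,0,0]],[[0.020,-0.005,0.143],[0,0,0]],[[0.020,-0.005,0.143],[0,0,0]]]' | tr '\n' ' '
python3 -m jog '[[[0,0,0.01],[0,0,0]],[[0,0,0.02],[0,0,0]],[[0,0,0.03],[0,0,0]],[[0,0,0.036],[0,0,0]],[[0,0,0.036],[0,0,0]]]' | tr '\n' ' '
python3 -m jog '[[[0,0,0.003],[0,0,0]],[[0,0,0.003],[0,0,0]],[[0,0,0.003],[0,0,0]]]' | tr '\n' ' '
```

```text
t: 25.35 tool_pos: [0.4997, 0.4481, 0.0044] tool_rot: [-2.335, -2.101, 0.013] contact_force: [-0.1, 0.1, -0.3] opening: 0.0726 grip_force: 0.0 t: 25.85 tool_pos: [0.5023, 0.4502, -0.0281] tool_rot: [-2.335, -2.102, 0.003] contact_force: [0.1, -0.3, -0.5] opening: 0.0727 grip_force: 0.0 t: 26.15 tool_pos: [0.5032, 0.4509, -0.0297] tool_rot: [2.335, 2.102, 0.001] contact_force: [-1.1, 0.4, -0.5] opening: 0.0723 grip_force: 0.0
```

```bash
python3 -m jog '[[[0,0,0],[0,0,0]],[[0,0,0],[0,0,0]],[[0,0,0],[0,0,0]],[[0,0,0],[0,0,0]],[[0,0,0],[0,0,0]]]' 0.4 50 | tr '\n' ' '
python3 -m jog '[[[0,0,-0.01],[0,0,0]],[[0,0,-0.03],[0,0,0]],[[0,0,-0.06],[0,0,0]],[[0,0,-0.10],[0,0,0]],[[0,0,-0.14],[0,0,0]]]' | tr '\n' ' '
python3 -m jog '[[[0,0,-0.02],[0,0,0]],[[0,0,-0.02],[0,0,0]],[[0,0,-0.02],[0,0,0]]]' | tr '\n' ' '
python3 -c "
from h import *
plan([(.3745,.306,.09,-9.2),(.3745,.306,.03,-9.2)])"
```

```text
t: 26.65 tool_pos: [0.5036, 0.4512, -0.0291] tool_rot: [2.335, 2.102, 0.003] contact_force: [0.5, 0.2, 4.3] opening: 0.0564 grip_force: 53.5 t: 27.15 tool_pos: [0.5018, 0.4498, 0.11] tool_rot: [-2.335, -2.102, 0.005] contact_force: [0.2, 0.3, -1.1] opening: 0.0563 grip_force: 53.4 t: 27.45 tool_pos: [0.5024, 0.4503, 0.129] tool_rot: [-2.335, -2.102, 0.002] contact_force: [-0.4, 0.4, -1.9] opening: 0.0557 grip_force: 53.4 now [0.5024 0.4503 0.129 ] yaw -6.0 q [ 0.62  0.22  1.55 -0.    1.37  0.73] t 27.4
(0.3745, 0.306, 0.09, -9.2) [-0.1568,-0.1120,0.0393],[-0.001,0.001,0.056] rows 4
(0.3745, 0.306, 0.03, -9.2) [-0.0000,-0.0000,0.0600],[0.000,-0.000,-0.000] rows 2
```

```bash
python3 -m jog '[[[-0.04,-0.03,0],[0,0,0.02]],[[-0.08,-0.06,0.01],[0,0,0.04]],[[-0.12,-0.09,0.02],[0,0,0.056]],[[-0.157,-0.112,0.039],[0,0,0.056]],[[-0.157,-0.112,0.039],[0,0,0.056]]]' | tr '\n' ' '
python3 -m jog '[[[0,0,0.02],[0,0,0]],[[0,0,0.04],[0,0,0]],[[0,0,0.06],[0,0,0]],[[0,0,0.06],[0,0,0]],[[0,0,0.06],[0,0,0]]]' | tr '\n' ' '
python3 -m jog '[[[0,0,0.004],[0,0,0]],[[0,0,0.008],[0,0,0]],[[0,0,0.011],[0,0,0]],[[0,0,0.011],[0,0,0]],[[0,0,0.011],[0,0,0]]]' | tr '\n' ' '
python3 -c "
from h import *
plan([])"
```

```text
t: 27.95 tool_pos: [0.3644, 0.299, 0.0797] tool_rot: [-2.391, -2.032, 0.034] contact_force: [-0.5, 0.2, -1.9] opening: 0.056 grip_force: 53.5 t: 28.45 tool_pos: [0.3739, 0.3057, 0.0294] tool_rot: [-2.392, -2.035, 0.006] contact_force: [0.2, -0.1, -1.0] opening: 0.0565 grip_force: 53.5 t: 28.95 tool_pos: [0.3752, 0.3064, 0.0202] tool_rot: [2.393, 2.036, 0.0] contact_force: [-0.4, 0.5, -1.1] opening: 0.0563 grip_force: 53.5 now [0.3752 0.3064 0.0202] yaw -9.2 q [ 0.53 -0.1   2.08 -0.    1.16  0.69] t 28.9
```

```bash
python3 -m jog '[[[0,0,0.003],[0,0,0]],[[0,0,0.0045],[0,0,0]],[[0,0,0.0055],[0,0,0]],[[0,0,0.0055],[0,0,0]]]' | tr '\n' ' '
python3 -m jog '[[[0,0,0],[0,0,0]],[[0,0,0],[0,0,0]],[[0,0,0],[0,0,0]],[[0,0,0],[0,0,0]],[[0,0,-0.02],[0,0,0]]]' 0.77 | tr '\n' ' '
python3 -m jog '[[[0,0,-0.05],[0,0,0]],[[0,0,-0.10],[0,0,0]],[[0,0,-0.15],[0,0,0]],[[0,0,-0.17],[0,0,0]],[[0,0,-0.17],[0,0,0]]]' 0.7 | tr '\n' ' '
python3 shot.py w11
python3 -c "
from h import *
plan([(.53,.02,.20,80)])"
```

```text
t: 29.35 tool_pos: [0.3749, 0.3063, 0.0143] tool_rot: [-2.393, -2.036, 0.001] contact_force: [0.2, 0.5, -1.3] opening: 0.0563 grip_force: 53.5 t: 29.85 tool_pos: [0.3729, 0.305, 0.032] tool_rot: [-2.392, -2.035, 0.009] contact_force: [-0.9, 0.3, 0.1] opening: 0.0657 grip_force: 0.0 t: 30.35 tool_pos: [0.3774, 0.3077, 0.2097] tool_rot: [2.392, 2.035, 0.014] contact_force: [-0.2, 0.2, -0.7] opening: 0.06 grip_force: 0.0 t 30.4 [0.3774 0.3077 0.2097] [ 0.53 -0.3   1.92 -0.    1.51  0.69] open 0.0600
now [0.3761 0.3069 0.2064] yaw -9.2 q [ 0.53 -0.3   1.92  0.    1.51  0.69] t 30.4
(0.53, 0.02, 0.2, 80) [-0.0862,0.0660,0.0021],[0.001,0.000,-0.519] rows 4
(0.53, 0.02, 0.2, 80) [-0.1075,0.0145,0.0020],[0.001,0.000,-0.519] rows 4
(0.53, 0.02, 0.2, 80) [-0.1006,-0.0407,0.0021],[0.001,0.000,-0.519] rows 4
```

```bash
python3 -c "
from h import *
d=optics.get_image('top'); f=lambda u,v:(u/2.7+100,v/2.7+150)
print(px2w(d,[f(292,165),f(590,118)],.11).round(3))
plan([(.57,.0,.21,95)])"
```

```text
[[ 0.442  0.175  0.11 ]
 [ 0.484 -0.143  0.11 ]]
now [0.375  0.3062 0.2041] yaw -9.2 q [ 0.53 -0.3   1.93  0.    1.51  0.69] t 30.4
(0.57, 0.0, 0.21, 95) [-0.0903,0.0805,-0.0020],[-0.000,-0.000,-0.606] rows 5
(0.57, 0.0, 0.21, 95) [-0.1201,0.0147,-0.0020],[-0.000,-0.000,-0.606] rows 5
(0.57, 0.0, 0.21, 95) [-0.1071,-0.0564,-0.0020],[-0.000,-0.000,-0.606] rows 5
```

```bash
python3 -m jog '[[[-0.09,0.08,-0.002],[0,0,-0.606]],[[-0.09,0.08,-0.002],[0,0,-0.606]],[[-0.09,0.08,-0.002],[0,0,-0.606]],[[-0.09,0.08,-0.002],[0,0,-0.606]],[[-0.09,0.08,-0.002],[0,0,-0.606]]]' | tr '\n' ' '
python3 -m jog '[[[-0.12,0.015,-0.002],[0,0,-0.606]],[[-0.12,0.015,-0.002],[0,0,-0.606]],[[-0.12,0.015,-0.002],[0,0,-0.606]],[[-0.12,0.015,-0.002],[0,0,-0.606]],[[-0.12,0.015,-0.002],[0,0,-0.606]]]' | tr '\n' ' '
python3 -m jog '[[[-0.107,-0.056,-0.002],[0,0,-0.606]],[[-0.107,-0.056,-0.002],[0,0,-0.606]],[[-0.107,-0.056,-0.002],[0,0,-0.606]],[[-0.107,-0.056,-0.002],[0,0,-0.606]],[[-0.107,-0.056,-0.002],[0,0,-0.606]]]' | tr '\n' ' '
python3 -m jog '[[[0,0,0],[0,0,0]],[[0,0,0],[0,0,0]],[[0,0,0],[0,0,0]]]' | tr '\n' ' '
python3 shot.py w12
python3 - <<'E'
import cv2,numpy as np
a=cv2.imread('pics/w12.png'); b=cv2.imread('pics/w11.png')[30:330,130:450]
c=np.zeros((600,800,3),np.uint8); c[:420,:560]=a; c[420:,:192]=cv2.resize(b,(192,180)); cv2.imwrite('pics/c12.png',c)
E
```

```text
t: 30.95 tool_pos: [0.4387, 0.2032, 0.2031] tool_rot: [-1.673, -2.655, 0.007] contact_force: [0.4, -0.1, 0.3] opening: 0.0598 grip_force: 0.0 t: 31.45 tool_pos: [0.5037, 0.1016, 0.2049] tool_rot: [-0.804, -3.031, 0.003] contact_force: [0.9, 0.0, 0.2] opening: 0.0599 grip_force: 0.0 t: 31.95 tool_pos: [0.5686, 0.0004, 0.207] tool_rot: [0.134, -3.133, -0.002] contact_force: [-0.3, -0.0, 0.5] opening: 0.0598 grip_force: 0.0 t: 32.25 tool_pos: [0.5695, 0.0017, 0.2101] tool_rot: [0.135, -3.138, -0.0] contact_force: [-0.9, 0.1, -0.3] opening: 0.0601 grip_force: 0.0 t 32.2 [0.5695 0.0017 0.2101] [-0.13 -0.08  1.73  0.    1.49 -1.78] open 0.0601
```

View pics/c12.png

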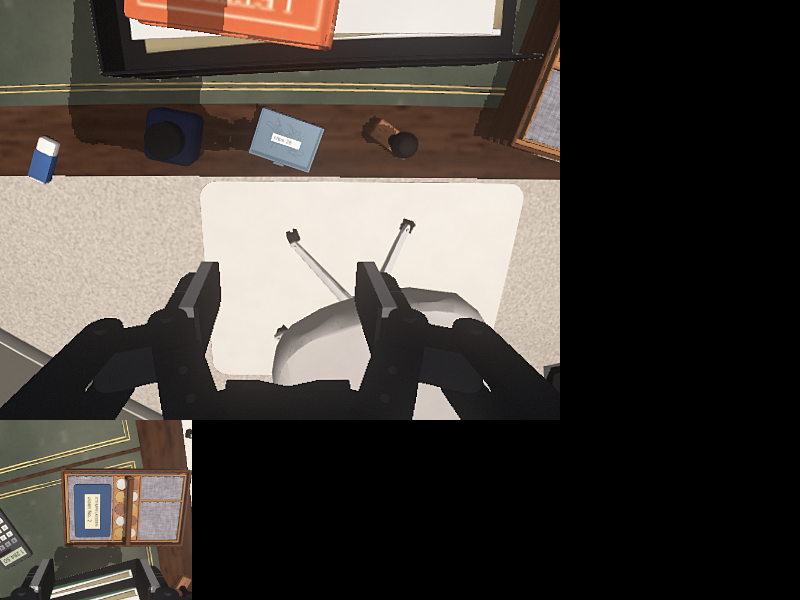

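The ink pad lies square in its well. The bottle cap centre is at (164,142), the stamp knob at (404,145), with its block reaching up-left to (370,125). No views are left, so from here I'll measure numerically by fitting projected silhouettes to colour masks.

Run:
```python
from rect import *
d,o=pickle.load(open('pics/w12.pkl','rb')); im=d['image']
h=cv2.cvtColor(im,cv2.COLOR_BGR2HSV)
for n,(x0,x1,y0,y1) in dict(stamp=(356,422,112,164),bottle=(138,210,100,172)).items():
    print(n)
    for y in range(y0,y1,3): print(y,' '.join('%3d/%3d/%3d'%tuple(h[y,x]) for x in range(x0,x1,6)))
```

```text
stamp
112  11/129/ 79  11/126/ 79  10/129/ 81  11/131/ 80  11/131/ 82  10/131/ 80  10/126/ 85  11/123/ 89  11/127/ 90  11/129/ 87  11/131/ 82
115  10/126/ 81  10/123/ 79  10/131/ 84  10/124/ 74  10/122/ 88  10/123/ 85   9/126/ 87  10/134/ 84  11/127/ 84  11/129/ 83  11/134/ 82
118  10/127/ 86  11/127/ 84  10/123/ 89  12/115/ 51  11/126/ 69  11/129/ 85  10/127/ 86  10/126/ 85  11/134/ 82  10/131/ 84  10/126/ 83
121  11/122/ 90  10/125/ 90  11/125/ 96  12/111/ 53  11/127/114  10/135/106  10/127/ 86  10/123/ 91  11/123/ 91  10/133/ 88  11/135/ 85
124  10/122/ 86  11/127/ 88  10/111/ 53   9/112/ 64  11/128/134  11/131/185  10/121/ 80  11/123/ 87  10/125/ 86  11/134/ 82  10/129/ 81
127   9/126/ 91   9/122/ 73  11/114/ 56  12/123/ 62  10/123/106  11/128/100  10/131/140  10/134/ 78  10/128/ 82  11/132/ 83  10/132/ 83
130  10/125/ 90  11/124/ 76  10/116/ 55  10/126/ 87  10/127/ 90  10/127/ 88  10/121/103  11/129/107  10/129/ 85  10/126/ 91  10/125/ 92
133   9/126/ 79  12/100/ 46   8/119/ 62  10/125/ 92  11/126/ 97  10/128/ 98  10/128/106  10/103/ 57   5/ 42/ 36   6/ 79/ 45  11/127/ 90
136   
[... 4212 characters left out ...]
   0/ 17/ 30  15/ 46/ 33   8/ 32/ 32 116/ 87/ 50 120/ 75/ 51 120/ 60/ 51 125/ 62/ 45 120/ 30/ 34  10/124/ 74
160  10/127/ 76  10/131/ 72  10/129/ 79 171/ 43/ 42 120/ 75/ 44 120/ 65/ 47 120/ 62/ 49 120/ 59/ 52 123/ 61/ 50 126/ 62/ 41  10/119/ 75   8/116/ 75
163  11/129/ 73   9/122/ 75  10/123/ 77  10/124/ 76   9/123/ 79  10/129/ 77 116/ 85/ 45 123/ 53/ 48 123/ 64/ 48 175/ 36/ 43  10/116/ 81   8/112/ 82
166  10/122/ 75  10/128/ 74  10/126/ 79  10/123/ 81  10/126/ 83   9/120/ 81  11/116/ 79  10/121/ 82   9/100/ 66   8/117/ 76   9/114/ 78  11/117/ 85
169  11/126/ 75  10/124/ 76  10/123/ 83  11/121/ 84  12/123/ 79  10/119/ 77   8/116/ 79   9/115/ 80  11/116/ 79  10/108/ 80  10/112/ 82   9/111/ 87
```

```bash
cat > fit.py <<'E'
from rect import *
from scipy.optimize import minimize
def prim(kind,x,y,a,s):
    c,sn=np.cos(a),np.sin(a)
    if kind=="box": w,l,z0,z1=s; q=np.array([(w/2,l/2),(-w/2,l/2),(-w/2,-l/2),(w/2,-l/2)])
    else: r,z0,z1=s; t=np.linspace(0,2*np.pi,24); q=r*np.c_[np.cos(t),np.sin(t)]
    q=q@np.array([[c,sn],[-sn,c]])+[x,y]
    return np.vstack([np.c_[q,np.full(len(q),z)] for z in (z0,z1)])
def sil(d,o,prims,x,y,a,S=4):
    h,w=d["image"].shape[:2]; m=np.zeros((h,w),np.uint8)
    for k,s in prims:
        p=w2px(d,prim(k,x,y,a,s),o); cv2.fillConvexPoly(m,np.round(cv2.convexHull(p.astype(np.float32))*16).astype(np.int32),255,cv2.LINE_AA,4)
    return m/255.
def fit(d,o,prims,mask,x0,ign=None,n=None):
    wt=np.ones(mask.shape) if ign is None else 1-ign
    f=lambda v:(np.abs(sil(d,o,prims,v[0]/1e3,v[1]/1e3,np.radians(v[2]))-mask)*wt).sum()
    best=None
    for da in (0,-12,12):
        r=minimize(f,[x0[0]*1e3,x0[1]*1e3,x0[2]+da],method="Nelder-Mead",options=dict(initial_simplex=np.array([[x0[0]*1e3,x0[1]*1e3,x0[2]+da]])+np.array([[0,0,0],[8,0,0],[0,8,0],[0,0,8]])))
        if best is None or r.fun<best.fun: best=r
    return best.x.round(1),round(best.fun),int(mask.sum())
BOT=[("box",(.052,.052,0,.036)),("cyl",(.018,.036,.056))]
STA=[("box",(.022,.048,0,.018)),("cyl",(.012,.05,.064))]
E
python3 - <<'E'
from fit import *
d,o=pickle.load(open('pics/w12.pkl','rb')); h=cv2.cvtColor(d['image'],cv2.COLOR_BGR2HSV).astype(int)
m=((h[...,0]>100)&(h[...,0]<140)&(h[...,1]>25)&(h[...,2]<56))|((h[...,1]<64)&(h[...,2]<36))
M=np.zeros(m.shape);M[104:168,140:206]=m[104:168,140:206]
print("bottle",fit(d,o,BOT,M,(.541,-.12,-4.5)))
k=np.zeros(m.shape); kk=(h[...,1]<85)&(h[...,2]<62); k[128:162,388:424]=kk[128:162,388:424]
kx=np.argwhere(k>0); print("knob px",kx.min(0),kx.max(0))
print("knob",[ (z,fit(d,o,[("cyl",(.012,z,.064))],k,(.528,.106,0))) for z in (.05,.04,.03)])
plan([(.541,-.12,.15,98)])
E
```

```text
bottle (array([ 544.2, -116.6,    0. ]), 578, 2891)
knob px [132 388] [158 417]
knob [(0.05, (array([529.1, 105. ,  15.6]), 122, 589)), (0.04, (array([529.2, 106.1,  18.7]), 199, 589)), (0.03, (array([529.1, 105.3,  17.4]), 271, 589))]
now [0.5697 0.0016 0.2104] yaw 94.9 q [-0.13 -0.08  1.73  0.    1.49 -1.78] t 32.3
(0.541, -0.12, 0.15, 98) [0.0390,-0.1187,0.0604],[0.000,-0.000,-0.054] rows 3
```

```bash
python3 -m jog '[[[0.036,-0.116,0.0],[0,0,-0.054]],[[0.036,-0.116,0.02],[0,0,-0.054]],[[0.036,-0.116,0.06],[0,0,-0.054]],[[0.036,-0.116,0.06],[0,0,-0.054]],[[0.036,-0.116,0.06],[0,0,-0.054]]]' | tr '\n' ' '
python3 -m jog '[[[0,0,0],[0,0,0]],[[0,0,0],[0,0,0]],[[0,0,0],[0,0,0]]]' | tr '\n' ' '
python3 - <<'E'
from fit import *
o=ctrl.get_obs(); d=optics.get_image("wrist"); pickle.dump((d,o),open('pics/w13.pkl','wb')); cv2.imwrite('pics/w13.png',d['image'])
h=cv2.cvtColor(d['image'],cv2.COLOR_BGR2HSV)
p=w2px(d,[[.543,-.117,.056],[.543,-.117,0.036]],o); print(p.round())
for y in range(140,320,6): print(y,' '.join('%d'%(0 if (100<h[y,x,0]<140 and h[y,x,1]>45) else 1 if (h[y,x,1]<64 and h[y,x,2]<50) else 5) for x in range(200,380,4)))
plan([(.543,-.117,.05,98)])
E
```

```text
t: 32.8 tool_pos: [0.5432, -0.1173, 0.1495] tool_rot: [0.218, -3.132, -0.002] contact_force: [0.7, 0.5, 0.7] opening: 0.0599 grip_force: 0.0 t: 33.1 tool_pos: [0.5453, -0.117, 0.1524] tool_rot: [-0.222, 3.131, -0.002] contact_force: [-0.2, 0.6, -0.4] opening: 0.06 grip_force: 0.0 [[288. 191.]
 [288. 184.]]
140 5 5 5 5 5 5 5 5 5 5 5 5 5 5 5 5 5 5 5 5 5 5 5 5 5 5 5 5 5 5 5 5 5 5 5 5 5 5 5 5 5 5 5 5 5
146 5 5 5 5 5 5 5 5 5 5 5 5 5 5 5 5 5 5 1 5 5 5 5 5 5 5 5 5 5 5 5 5 5 5 5 5 5 5 5 5 5 5 5 5 5
152 5 5 5 5 5 5 5 5 5 5 5 5 5 5 5 5 5 0 0 0 0 0 0 0 0 5 5 5 5 5 5 5 5 5 5 5 5 5 5 5 5 5 5 5 5
158 5 5 5 5 5 5 5 5 5 5 5 5 5 5 5 5 0 0 0 0 0 0 0 0 0 0 0 0 0 5 5 5 5 5 5 5 5 5 5 5 5 5 5 5 5
164 5 5 5 5 5 5 5 5 5 5 5 5 5 5 5 5 0 0 0 0 0 0 0 0 0 0 0 0 0 0 5 5 5 5 5 5 5 5 5 5 5 5 5 5 5
170 5 5 5 5 5 5 5 5 5 5 5 5 5 5 5 0 0 0 0 1 1 1 1 1 1 0 0 0 0 0 0 5 5 5 5 5 5 5 5 5 5 5 5 5 5
176 5 5 5 5 5 5 5 5 5 5 5 5 5 5 5 0 0 0 1 1 1 1 1 1 1 1 0 0 0 0 5 5 5 5 5 5 5 5 5 5 5 5 5 5 5
182 5 5 5 5 5 5 5 5 5 5 5 5 5 5 5 0 0 1 1 1 1 5 5 5 5 5 1 0 0 0 5 5 5 5 5 5 5 5 5 5 5 5 5 5 5
188 5 5 5 5 5 5 5 5 5 5 5 5 5 5 0 0 0 5 
[... 1490 characters left out ...]
5 5 5 5 5 5 5 5 5 5 5 5 5 5 5 5 5 5 5 5 5 5 5 5 5 5 5 5 1 5 5 5 5 5
290 5 5 5 5 5 1 5 5 5 5 5 5 5 5 5 5 5 5 5 5 5 5 5 5 5 5 5 5 5 5 5 5 5 5 5 5 5 5 5 5 5 5 5 5 5
296 1 1 5 5 5 1 5 5 5 5 5 5 5 5 5 5 5 5 5 5 5 5 5 5 5 5 5 5 5 5 5 5 5 5 5 5 5 5 5 5 5 5 5 5 5
302 1 1 5 5 5 5 5 5 5 5 5 5 5 5 5 5 5 5 5 5 5 5 5 5 5 5 5 5 5 5 5 5 5 5 5 5 5 5 5 1 5 5 5 5 5
308 1 1 5 5 5 5 5 5 5 5 5 5 5 5 5 5 5 5 5 5 5 5 5 5 5 5 5 5 5 5 5 5 5 5 5 5 5 5 5 5 5 5 5 5 5
314 1 1 1 5 1 5 5 5 5 5 5 5 5 5 5 5 5 5 5 5 5 5 5 5 5 5 5 5 5 5 5 5 5 5 5 5 5 5 5 5 5 5 5 5 5
now [ 0.545  -0.1171  0.152 ] yaw 98.1 q [-0.35 -0.08  1.82  0.    1.39 -2.06] t 33.1
(0.543, -0.117, 0.05, 98) [0.0022,0.0005,0.1020],[-0.001,0.002,0.002] rows 3
```

Run:
```python
from fit import *
d,o=pickle.load(open('pics/w13.pkl','rb')); o=ctrl.get_obs(); h=cv2.cvtColor(d['image'],cv2.COLOR_BGR2HSV)
m=((h[...,0]>100)&(h[...,0]<140)&(h[...,1]>45)).astype(np.uint8); m[:140]=0;m[225:]=0;m[:,:240]=0;m[:,335:]=0
m=cv2.morphologyEx(m,cv2.MORPH_OPEN,np.ones((3,3),np.uint8))
M=np.zeros(m.shape); cv2.fillConvexPoly(M,cv2.convexHull(np.argwhere(m)[:,::-1].astype(np.int32)),1.)
print(fit(d,o,BOT,M,(.543,-.117,-5)))
r=cv2.minAreaRect(np.argwhere(m)[:,::-1].astype(np.float32)); print(r)
```

```text
(array([ 544.8, -118.9,   -9.6]), 546, 3639)
((287.1176452636719, 181.52940368652344), (60.148834228515625, 62.089115142822266), 14.03624439239502)
```

```bash
python3 -m jog '[[[0.001,-0.001,0.03],[0,0,0]],[[0.001,-0.001,0.06],[0,0,0]],[[0.001,-0.001,0.09],[0,0,0]],[[0.001,-0.001,0.115],[0,0,0]],[[0.001,-0.001,0.125],[0,0,0]]]' | tr '\n' ' '
python3 -m jog '[[[0,0,0.005],[0,0,0]],[[0,0,0.01],[0,0,0]],[[0,0,0.014],[0,0,0]],[[0,0,0.014],[0,0,0]]]' | tr '\n' ' '
python3 -m jog '[[[0,0,0],[0,0,0]],[[0,0,0],[0,0,0]],[[0,0,0],[0,0,0]],[[0,0,0],[0,0,0]],[[0,0,0],[0,0,0]]]' 0.2 50 | tr '\n' ' '
python3 -m jog '[[[0,0,0],[0,0,0]]]' | tr '\n' ' '
```

```text
t: 33.65 tool_pos: [0.5416, -0.1177, 0.023] tool_rot: [0.221, -3.13, -0.003] contact_force: [-0.7, 0.1, -0.2] opening: 0.0596 grip_force: 0.0 t: 34.05 tool_pos: [0.5436, -0.1189, 0.012] tool_rot: [-0.22, 3.133, -0.001] contact_force: [0.4, -0.5, -0.3] opening: 0.0599 grip_force: 0.0 t: 34.55 tool_pos: [0.5438, -0.1189, 0.0126] tool_rot: [-0.22, 3.133, -0.001] contact_force: [-2.0, 1.8, 6.2] opening: 0.0333 grip_force: 49.7 t: 34.65 tool_pos: [0.5438, -0.1189, 0.0125] tool_rot: [-0.22, 3.133, -0.001] contact_force: [-1.4, 0.7, 6.0] opening: 0.0333 grip_force: 49.7
```

```bash
python3 -m jog '[[[0,0,-0.01],[0,0,0]],[[0,0,-0.03],[0,0,0]],[[0,0,-0.06],[0,0,0]],[[0,0,-0.10],[0,0,0]],[[0,0,-0.14],[0,0,0]]]' 0.2 70 | tr '\n' ' '
python3 -m jog '[[[0,0,-0.03],[0,0,0]],[[0,0,-0.03],[0,0,0]],[[0,0,-0.03],[0,0,0]]]' | tr '\n' ' '
python3 -c "
from h import *
plan([(.50,.15,.19,97),(.484,.267,.15,95.5)])"
```

```text
t: 35.15 tool_pos: [0.5421, -0.1184, 0.1518] tool_rot: [0.22, -3.132, -0.001] contact_force: [0.2, 0.9, -1.8] opening: 0.0325 grip_force: 69.7 t: 35.45 tool_pos: [0.5431, -0.1188, 0.1814] tool_rot: [-0.22, 3.134, -0.0] contact_force: [-0.1, -0.8, -3.0] opening: 0.0327 grip_force: 69.7 now [ 0.5431 -0.1188  0.1814] yaw 98.0 q [-0.35 -0.1   1.79 -0.    1.45 -2.06] t 35.5
(0.5, 0.15, 0.19, 97) [0.0025,0.1361,-0.0043],[-0.000,0.000,0.009] rows 3
(0.5, 0.15, 0.19, 97) [0.0038,0.1360,-0.0043],[-0.000,0.000,0.009] rows 3
(0.484, 0.267, 0.15, 95.5) [0.0016,0.1181,0.0400],[0.000,-0.000,0.026] rows 3
```

```bash
python3 -m jog '[[[0.001,0.03,-0.004],[0,0,0.009]],[[0.002,0.065,-0.004],[0,0,0.009]],[[0.003,0.1,-0.004],[0,0,0.009]],[[0.003,0.136,-0.004],[0,0,0.009]]]' | tr '\n' ' '
python3 -m jog '[[[0.001,0.035,-0.004],[0,0,0.009]],[[0.002,0.07,-0.004],[0,0,0.009]],[[0.003,0.105,-0.004],[0,0,0.009]],[[0.004,0.136,-0.004],[0,0,0.009]]]' | tr '\n' ' '
python3 -m jog '[[[0.002,0.035,0],[0,0,0.026]],[[0.002,0.07,0.01],[0,0,0.026]],[[0.002,0.1,0.025],[0,0,0.026]],[[0.002,0.118,0.04],[0,0,0.026]],[[0.002,0.118,0.04],[0,0,0.026]]]' | tr '\n' ' '
python3 -m jog '[[[0,0,0],[0,0,0]],[[0,0,0],[0,0,0]],[[0,0,0],[0,0,0]]]' | tr '\n' ' '
python3 shot.py w14; python3 -c "
from h import *
plan([(.484,.267,.08,95.5)])"
```

```text
t: 35.85 tool_pos: [0.519, 0.0167, 0.182] tool_rot: [0.204, -3.129, -0.002] contact_force: [0.8, 0.6, -1.8] opening: 0.0324 grip_force: 69.9 t: 36.25 tool_pos: [0.4972, 0.1511, 0.186] tool_rot: [0.192, -3.13, 0.001] contact_force: [-0.2, 0.3, -1.2] opening: 0.0324 grip_force: 69.9 t: 36.75 tool_pos: [0.479, 0.2671, 0.1433] tool_rot: [0.155, -3.128, 0.005] contact_force: [0.1, -0.9, -2.0] opening: 0.0329 grip_force: 69.9 t: 37.05 tool_pos: [0.4836, 0.2659, 0.15] tool_rot: [-0.149, 3.137, 0.0] contact_force: [-0.0, 0.2, -1.8] opening: 0.0329 grip_force: 69.9 t 37.0 [0.4836 0.2659 0.15  ] [ 0.37 -0.09  1.83 -0.    1.39 -1.3 ] open 0.0329
now [0.4837 0.266  0.1502] yaw 95.4 q [ 0.37 -0.09  1.83 -0.    1.39 -1.3 ] t 37.1
(0.484, 0.267, 0.08, 95.5) [-0.0003,0.0009,0.0702],[0.000,0.001,-0.001] rows 2
```

```bash
python3 -m jog '[[[0,0.001,0.02],[0,0,0]],[[0,0.001,0.04],[0,0,0]],[[0,0.001,0.06],[0,0,0]],[[0,0.001,0.075],[0,0,0]],[[0,0.001,0.08],[0,0,0]]]' | tr '\n' ' '
python3 -m jog '[[[0,0,0.004],[0,0,0]],[[0,0,0.008],[0,0,0]],[[0,0,0.010],[0,0,0]],[[0,0,0.010],[0,0,0]],[[0,0,0.010],[0,0,0]]]' | tr '\n' ' '
python3 -m jog '[[[0,0,0.002],[0,0,0]],[[0,0,0.003],[0,0,0]],[[0,0,0.003],[0,0,0]]]' | tr '\n' ' '
```

```text
t: 37.6 tool_pos: [0.4821, 0.2669, 0.0678] tool_rot: [0.15, -3.135, 0.001] contact_force: [0.0, 0.6, -2.4] opening: 0.0331 grip_force: 70.0 t: 38.1 tool_pos: [0.4833, 0.2679, 0.06] tool_rot: [-0.151, 3.137, 0.0] contact_force: [0.3, 0.2, -1.3] opening: 0.0328 grip_force: 70.0 t: 38.4 tool_pos: [0.4828, 0.2676, 0.0563] tool_rot: [0.151, -3.138, 0.0] contact_force: [-0.2, -1.1, -2.0] opening: 0.033 grip_force: 70.0
```

```bash
python3 -m jog '[[[0,0,0.001],[0,0,0]],[[0,0,0.001],[0,0,0]],[[0,0,0.001],[0,0,0]]]' | tr '\n' ' '
python3 -m jog '[[[0,0,0],[0,0,0]],[[0,0,0],[0,0,0]],[[0,0,0],[0,0,0]],[[0,0,0],[0,0,0]],[[0,0,-0.02],[0,0,0]]]' 0.6 | tr '\n' ' '
python3 -m jog '[[[0,0,-0.05],[0,0,0]],[[0,0,-0.10],[0,0,0]],[[0,0,-0.12],[0,0,0]],[[0,0,-0.12],[0,0,0]],[[0,0,-0.12],[0,0,0]]]' | tr '\n' ' '
python3 -c "
from h import *
plan([(.55,.105,.15,97)])"
```

```text
t: 38.7 tool_pos: [0.4832, 0.2678, 0.0558] tool_rot: [-0.151, 3.138, 0.0] contact_force: [-1.3, -0.1, 0.8] opening: 0.0327 grip_force: 70.3 t: 39.2 tool_pos: [0.4806, 0.2667, 0.0726] tool_rot: [0.151, -3.132, 0.003] contact_force: [-0.7, 0.5, -0.1] opening: 0.0514 grip_force: 0.0 t: 39.7 tool_pos: [0.4828, 0.2676, 0.1951] tool_rot: [0.151, -3.138, 0.0] contact_force: [0.6, -0.2, -1.6] opening: 0.0511 grip_force: 0.0 now [0.4828 0.2676 0.1951] yaw 95.5 q [ 0.37 -0.12  1.79  0.    1.47 -1.3 ] t 39.7
(0.55, 0.105, 0.15, 97) [-0.0512,-0.1683,0.0451],[-0.000,-0.000,-0.026] rows 4
```

```bash
python3 -m jog '[[[-0.05,-0.168,0.03],[0,0,-0.026]],[[-0.05,-0.168,0.03],[0,0,-0.026]],[[-0.05,-0.168,0.03],[0,0,-0.026]],[[-0.05,-0.168,0.045],[0,0,-0.026]],[[-0.05,-0.168,0.045],[0,0,-0.026]]]' | tr '\n' ' '
python3 -m jog '[[[0,0,0],[0,0,0]],[[0,0,0],[0,0,0]],[[0,0,0],[0,0,0]]]' | tr '\n' ' '
python3 shot.py w15
python3 - <<'E'
from fit import *
d,o=pickle.load(open('pics/w15.pkl','rb')); h=cv2.cvtColor(d['image'],cv2.COLOR_BGR2HSV)
print(w2px(d,[[.528,.1055,.064],[.528,.1055,.018],[.528,.1055,0]],o).round())
c=w2px(d,[[.528,.1055,.03]],o)[0].astype(int)
for y in range(c[1]-54,c[1]+56,3): print(y,''.join('##' if h[y,x,1]<85 and h[y,x,2]<70 else '%2d'%(h[y,x,2]//10) for x in range(c[0]-60,c[0]+60,3)))
print(c[0]-60)
E
```

```text
t: 40.2 tool_pos: [0.5462, 0.102, 0.1442] tool_rot: [0.184, -3.126, 0.001] contact_force: [-0.1, 0.5, -1.1] opening: 0.0508 grip_force: 0.0 t: 40.5 tool_pos: [0.5487, 0.1065, 0.1508] tool_rot: [-0.195, 3.135, 0.0] contact_force: [0.3, 0.6, 0.6] opening: 0.0511 grip_force: 0.0 t 40.5 [0.5487 0.1065 0.1508] [ 0.06 -0.07  1.82  0.    1.39 -1.64] open 0.0511
[[290. 171.]
 [289. 159.]
 [289. 156.]]
107  9 9 8 9 9 9 9 9 9 9 9 9 9 9 9 9 9 9 9 9 9 9 9 9 9 9 9 9 9 9 9 8 8 8 9 911141417
110  9 9 9 9 9 9 9 9 9 9 9 9 9 9 9 9 9 9 9 9 9 9 9 9 9 9 9 9 9 9 9 9 9 9 9 9 9 9 9 9
113  9 9 9 9 9 9 9 9 9 9 9 9 9 9 9 9 9 9 9 9 9 9 9 9101010 9 9 9 9 9 9 9 9 9 9 9 9 9
116  9 9 9 9 9 9 9 9 9 9 9 9 9 9 9 9 9 9 9 9 9 9 9 9101110 9 9 9 9 9 9 9 9 9 9 9 9 9
119  7 7 7 7 7 8 8 8 8 8 8 8 8 8 8 8 8 8 8 8 9 91010101110 9 9 9 9 9 9 9 9 9 9 9 9 9
122  7 7 7 7 7 8 8 8 8 8 8 8 8 8 8 8 9 8 8 9 9 8 8 7 6 6 6 6 7 8 8 8 8 8 8 8 8 8 8 8
125  8 8 7 7 7 6 7 7 8 8 8 8 8 8 8 8 8 8 8 8 8 8 8 8 8 7 7 7 8 8 8 8 8 8 8 8 8 8 8 8
128  4 4 4 7 7 7 7 8 4 4 4 4 8 8 7 8 8 8 8 8 8 8 8 9 9 9 9 9 8 8 8 8 8 8 8 8 8 8 8 8
131  5 5 4 8 8 8 4 4 4 
[... 1745 characters left out ...]
 8 8 8 8 8 8 8 8
194  8 8 8 8 8 8 8 8 9 8 9 9 9 9 9 9 9 9 9 9 9 9 9 9 9 9 9 9 9 9 9 9 9 9 9 8 8 8 8 8
197  8 8 8 8 8 8 8 8 8 8 8 8 9 9 9 8 9 9 9 9 9 9 9 9 9 9 9 9 9 910 9 9 9 9 9 9 9 9 9
200 15151515151516 5 6 6 6 6 6 6 7 8 8 8 8 8 8 8 8 9 9 8 8 9 9 9 9 9 9 9 9 9 9 910 9
203 242424242424242424242424242425252525252525251515151615151616 6 7 7 7 7 7 8 8 9 9
206 24242424242424242424242424242424242424242424242424242424242424242424242424252525
209 24242424242424242424242424242424242424242424242424242424242424242424242424242424
212 24242424242424242424242424242424242424242424242424242424242424242424242424242424
215 24242424242424242424242424242424242424242424242424242424242424242424242424242424
229
```

Run:
```python
from fit import *
rect('w15',[(280,138),(316,170),(304,184),(267,156)],.018)
d,o=pickle.load(open('pics/w15.pkl','rb')); h=cv2.cvtColor(d['image'],cv2.COLOR_BGR2HSV)
k=np.zeros(h.shape[:2]); k[152:190,274:312]=((h[...,1]<85)&(h[...,2]<70))[152:190,274:312]
k=cv2.morphologyEx(k,cv2.MORPH_OPEN,np.ones((3,3)))
print([(z,fit(d,o,[("cyl",(.012,z,z+.012))],k,(.528,.1055,0))) for z in (.045,.05)])
plan([(.529,.105,.06,97)])
```

```text
w15 mean [0.5303 0.1082] pts [[0.5106, 0.0953], [0.5346, 0.1302], [0.5486, 0.1214], [0.5275, 0.0858]] edges [(0.042, 55.5), (0.017, -32.1), (0.041, -120.6), (0.019, 150.9)]
[(0.045, (array([529.9, 108.5,  15.8]), 99, 771)), (0.05, (array([529.2, 108.1, -12.1]), 129, 771))]
now [0.5489 0.1064 0.1511] yaw 97.1 q [ 0.06 -0.07  1.82  0.    1.39 -1.64] t 40.5
(0.529, 0.105, 0.06, 97) [0.0200,0.0010,0.0910],[0.000,0.001,0.002] rows 2
```

```bash
python3 -m jog '[[[0.019,0.004,0.02],[0,0,0]],[[0.019,0.004,0.04],[0,0,0]],[[0.019,0.004,0.07],[0,0,0]],[[0.019,0.004,0.1],[0,0,0]],[[0.019,0.004,0.11],[0,0,0]]]' | tr '\n' ' '
python3 -m jog '[[[0,0,0.01],[0,0,0]],[[0,0,0.02],[0,0,0]],[[0,0,0.031],[0,0,0]],[[0,0,0.031],[0,0,0]],[[0,0,0.031],[0,0,0]]]' | tr '\n' ' '
python3 -m jog '[[[0,0,0],[0,0,0]],[[0,0,0],[0,0,0]],[[0,0,0],[0,0,0]],[[0,0,0],[0,0,0]],[[0,0,0],[0,0,0]]]' 0.1 35 | tr '\n' ' '
python3 -m jog '[[[0,0,0],[0,0,0]]]' | tr '\n' ' '
```

```text
t: 41.05 tool_pos: [0.527, 0.1076, 0.0376] tool_rot: [0.194, -3.131, -0.0] contact_force: [-0.8, 0.3, -0.0] opening: 0.0513 grip_force: 0.0 t: 41.55 tool_pos: [0.5298, 0.1069, 0.0097] tool_rot: [-0.192, 3.135, 0.0] contact_force: [0.4, 0.6, 0.2] opening: 0.0515 grip_force: 0.0 t: 42.05 tool_pos: [0.5303, 0.1071, 0.0103] tool_rot: [-0.192, 3.134, 0.001] contact_force: [0.2, 0.9, 4.9] opening: 0.0224 grip_force: 34.3 t: 42.15 tool_pos: [0.5303, 0.1072, 0.0103] tool_rot: [-0.192, 3.134, 0.001] contact_force: [0.3, 2.1, 4.2] opening: 0.0221 grip_force: 34.4
```

```bash
python3 -m jog '[[[0,0,-0.01],[0,0,0]],[[0,0,-0.03],[0,0,0]],[[0,0,-0.06],[0,0,0]],[[0,0,-0.10],[0,0,0]],[[0,0,-0.14],[0,0,0]]]' 0.1 40 | tr '\n' ' '
python3 -m jog '[[[0,0,-0.03],[0,0,0]],[[0,0,-0.03],[0,0,0]],[[0,0,-0.03],[0,0,0]]]' | tr '\n' ' '
python3 shot.py w16
python3 - <<'E'
from fit import *
d,o=pickle.load(open('pics/w16.pkl','rb')); h=cv2.cvtColor(d['image'],cv2.COLOR_BGR2HSV)
T=R.from_rotvec(o['tool_rot']); zb=o['tool_pos'][2]-.0103
c=w2px(d,[[o['tool_pos'][0],o['tool_pos'][1],zb+.018]],o)[0].astype(int); print(c)
for y in range(c[1]-60,c[1]+60,4): print(y,''.join('%2d/%2d '%(h[y,x,0]//10,h[y,x,2]//10) for x in range(c[0]-70,c[0]+70,6)))
plan([(.51,.28,.18,50),(.493,.322,.14,29.8)])
E
```

```text
t: 42.65 tool_pos: [0.5282, 0.1065, 0.15] tool_rot: [0.191, -3.133, 0.001] contact_force: [0.7, -0.0, 0.3] opening: 0.0218 grip_force: 39.2 t: 42.95 tool_pos: [0.5294, 0.1067, 0.1798] tool_rot: [-0.192, 3.135, -0.001] contact_force: [-1.8, 0.8, -1.2] opening: 0.0223 grip_force: 39.2 t 43.0 [0.5294 0.1067 0.1798] [ 0.06 -0.14  1.83 -0.    1.45 -1.63] open 0.0223
[287 249]
189  1/ 7  1/ 7  1/ 7  0/ 8  0/ 8  1/ 7  0/ 7  0/ 7  1/ 7  1/ 8  1/ 8  0/ 7  0/ 7  1/ 7  1/ 7  1/ 7  0/ 7  0/ 8  1/ 7  0/ 7  0/ 7  0/ 8  1/ 8  1/ 8 
193  1/ 7  0/ 7  0/ 7  1/ 7  1/ 7  1/ 7  0/ 7  1/ 7  1/ 7  0/ 7  1/ 7  0/ 7  1/ 7  1/ 7  1/ 7  1/ 8  0/ 8  1/ 8  0/ 8  1/ 8  1/ 8  1/ 8  1/ 8  1/ 8 
197  0/ 7  1/ 8  1/ 8  1/ 7  1/ 8  1/ 8  1/ 8  1/ 7  1/ 8  1/ 8  1/ 8  0/ 8  1/ 8  1/ 7  1/ 7  1/ 8  1/ 8  1/ 8  1/ 7  1/ 8  0/ 7  1/ 8  1/ 8  0/ 8 
201  0/ 8  0/ 8  0/ 8  1/ 8  0/ 8  1/ 8  1/ 8  1/ 8  0/ 7  0/ 8  1/ 8  1/ 8  1/ 8  1/ 8  1/ 8  1/ 8  1/ 8  0/ 8  0/ 8  0/ 8  1/ 8  0/ 8  1/ 8  1/ 8 
205  1/ 8  1/ 8  1/ 8  1/ 8  1/ 8  0/ 8  0/ 8  1/ 8  1/ 7  1/ 7  1/ 8  1/ 8  1/ 8  1/ 8  1/ 8  1/ 8  1/ 9  1/ 9  1/ 8  0/ 8  1/ 8 
[... 3357 characters left out ...]
/ 3  1/ 3  0/ 3  0/ 3  1/ 3  1/ 4  0/ 3  0/ 3  0/ 3  1/ 8  0/ 8  1/ 9  1/ 4  0/ 5  2/25 
301  2/25  0/ 5  0/ 4  0/ 4  0/ 4  2/12  1/ 4  1/ 3  0/ 3  0/ 4 17/ 3  1/ 3  1/ 3  1/ 3  0/ 3  0/ 3  1/ 3  0/ 3  1/13  0/12  0/ 4  0/ 4  0/ 4  1/ 3 
305  1/ 4  1/ 4  1/ 4  1/ 4  0/ 4  0/10  1/ 4  0/ 3  2/25  0/ 4  1/ 3  1/ 3  0/ 4  1/ 3  1/ 4  0/ 3  0/ 0  0/ 3  1/13  0/ 3  0/ 4  0/ 4  1/ 4  1/ 4 
now [0.5285 0.1067 0.1782] yaw 97.0 q [ 0.06 -0.14  1.83 -0.    1.45 -1.63] t 43.0
(0.51, 0.28, 0.18, 50) [-0.0013,0.0871,-0.0009],[-0.001,-0.001,0.410] rows 3
(0.51, 0.28, 0.18, 50) [0.0335,0.0805,-0.0009],[-0.001,-0.001,0.410] rows 3
(0.493, 0.322, 0.14, 29.8) [0.0400,0.0212,0.0400],[-0.000,0.000,0.353] rows 3
```

Run:
```python
from fit import *
d,o=pickle.load(open('pics/w16.pkl','rb')); zb=o['tool_pos'][2]-.0103+.018
for a,b in [((283,221),(319,245)),((247,238),(274,257)),((265,210),(247,238)),((295,229),(325,249))]:
    rect('w16',[a,b],zb)
```

```text
w16 mean [0.5195 0.1125] pts [[0.5141, 0.1025], [0.5249, 0.1224]] edges [(0.023, 61.5), (0.023, -118.5)]
w16 mean [0.53   0.0928] pts [[0.5256, 0.0854], [0.5345, 0.1002]] edges [(0.017, 58.9), (0.017, -121.1)]
w16 mean [0.5175 0.0892] pts [[0.5094, 0.093], [0.5256, 0.0854]] edges [(0.018, -25.2), (0.018, 154.8)]
w16 mean [0.5222 0.1174] pts [[0.5177, 0.109], [0.5268, 0.1258]] edges [(0.019, 61.5), (0.019, -118.5)]
```

```bash
python3 -m jog '[[[0,0.03,0],[0,0,0.14]],[[0,0.06,0],[0,0,0.28]],[[-0.001,0.087,0],[0,0,0.41]],[[-0.001,0.087,0],[0,0,0.41]]]' | tr '\n' ' '
python3 -m jog '[[[0.011,0.027,0],[0,0,0.14]],[[0.022,0.054,0],[0,0,0.28]],[[0.033,0.08,0],[0,0,0.41]],[[0.033,0.08,0],[0,0,0.41]],[[0.033,0.08,0],[0,0,0.41]]]' | tr '\n' ' '
python3 -m jog '[[[0,0,0],[0,0,0]],[[0,0,0],[0,0,0]]]' | tr '\n' ' '
python3 -c "
from h import *
plan([(.4925,.322,.14,26.8)])"
```

```text
t: 43.4 tool_pos: [0.5178, 0.1953, 0.1765] tool_rot: [-0.446, -3.105, 0.002] contact_force: [0.1, 0.1, -1.3] opening: 0.0221 grip_force: 39.3 t: 43.9 tool_pos: [0.5102, 0.2786, 0.1776] tool_rot: [-1.069, -2.952, 0.005] contact_force: [-0.0, -0.1, -0.2] opening: 0.0225 grip_force: 39.4 t: 44.1 tool_pos: [0.511, 0.2783, 0.179] tool_rot: [-1.075, -2.952, 0.001] contact_force: [0.5, -0.1, -1.9] opening: 0.022 grip_force: 39.4 now [0.511  0.2783 0.179 ] yaw 50.0 q [ 0.37 -0.03  1.74 -0.    1.44 -0.5 ] t 44.1
(0.4925, 0.322, 0.14, 26.8) [0.0423,0.0216,0.0389],[-0.001,0.000,0.405] rows 3
```

```bash
python3 -m jog '[[[0.014,0.007,0],[0,0,0.14]],[[0.028,0.014,0.01],[0,0,0.28]],[[0.042,0.0215,0.02],[0,0,0.405]],[[0.042,0.0215,0.039],[0,0,0.405]],[[0.042,0.0215,0.039],[0,0,0.405]]]' | tr '\n' ' '
python3 -m jog '[[[0,0,0],[0,0,0]],[[0,0,0],[0,0,0]],[[0,0,0],[0,0,0]]]' | tr '\n' ' '
python3 -c "
from h import *
plan([(.4925,.322,.06,26.8)])"
python3 shot.py w17
```

```text
t: 44.6 tool_pos: [0.4908, 0.3216, 0.1374] tool_rot: [-1.644, -2.674, 0.008] contact_force: [-0.3, -0.8, -1.1] opening: 0.0224 grip_force: 39.4 t: 44.9 tool_pos: [0.4935, 0.3228, 0.1419] tool_rot: [1.646, 2.675, 0.003] contact_force: [0.3, 0.1, -0.6] opening: 0.022 grip_force: 39.4 now [0.4935 0.3228 0.1419] yaw 26.8 q [ 0.45  0.01  1.75 -0.    1.37 -0.01] t 44.9
(0.4925, 0.322, 0.06, 26.8) [-0.0003,-0.0015,0.0819],[0.002,0.000,-0.000] rows 2
t 44.9 [0.4935 0.3228 0.1419] [ 0.45  0.01  1.75 -0.    1.37 -0.01] open 0.0220
```

```bash
python3 -m jog '[[[0,-0.001,0.02],[0,0,0]],[[0,-0.001,0.04],[0,0,0]],[[0,-0.001,0.06],[0,0,0]],[[0,-0.001,0.075],[0,0,0]],[[0,-0.001,0.08],[0,0,0]]]' | tr '\n' ' '
python3 -m jog '[[[0,0,0.003],[0,0,0]],[[0,0,0.005],[0,0,0]],[[0,0,0.005],[0,0,0]],[[0,0,0.005],[0,0,0]]]' | tr '\n' ' '
python3 -m jog '[[[0,0,0.001],[0,0,0]],[[0,0,0.002],[0,0,0]],[[0,0,0.002],[0,0,0]]]' | tr '\n' ' '
```

```text
t: 45.45 tool_pos: [0.4908, 0.3219, 0.0587] tool_rot: [-1.645, -2.675, 0.004] contact_force: [0.3, 0.8, -1.0] opening: 0.0221 grip_force: 39.4 t: 45.85 tool_pos: [0.4923, 0.3228, 0.0564] tool_rot: [1.645, 2.675, 0.002] contact_force: [0.3, 0.0, 0.5] opening: 0.0224 grip_force: 39.4 t: 46.15 tool_pos: [0.4917, 0.3225, 0.0535] tool_rot: [1.646, 2.676, 0.0] contact_force: [0.1, -0.2, -0.2] opening: 0.0219 grip_force: 39.4
```

```bash
python3 -m jog '[[[0,0,0.001],[0,0,0]],[[0,0,0.001],[0,0,0]],[[0,0,0.001],[0,0,0]]]' | tr '\n' ' '
python3 -m jog '[[[0,0,0],[0,0,0]],[[0,0,0],[0,0,0]],[[0,0,0],[0,0,0]],[[0,0,0],[0,0,0]],[[0,0,-0.02],[0,0,0]]]' 0.42 | tr '\n' ' '
python3 -m jog '[[[0,0,-0.05],[0,0,0]],[[0,0,-0.10],[0,0,0]],[[0,0,-0.15],[0,0,0]],[[0,0,-0.15],[0,0,0]],[[0,0,-0.15],[0,0,0]]]' | tr '\n' ' '
python3 -c "
from h import *
plan([(.43,.235,.25,-9.2)])"
```

```text
t: 46.45 tool_pos: [0.4922, 0.3227, 0.0532] tool_rot: [1.645, 2.676, 0.001] contact_force: [0.4, -0.4, 4.1] opening: 0.0224 grip_force: 39.6 t: 46.95 tool_pos: [0.4892, 0.3212, 0.0691] tool_rot: [-1.644, -2.673, 0.009] contact_force: [0.1, 0.0, 0.1] opening: 0.0358 grip_force: 0.0 t: 47.45 tool_pos: [0.4926, 0.3229, 0.2246] tool_rot: [1.645, 2.674, 0.005] contact_force: [0.8, -0.2, -1.1] opening: 0.0361 grip_force: 0.0 now [0.4926 0.3229 0.2246] yaw 26.8 q [ 0.45 -0.05  1.67  0.    1.51 -0.01] t 47.5
(0.43, 0.235, 0.25, -9.2) [-0.0502,-0.0955,-0.0258],[0.004,-0.001,0.629] rows 5
```

Released after touchdown. I'll pull back to a vantage point and verify numerically.

```bash
python3 -m jog '[[[-0.05,-0.095,-0.026],[0,0,0.629]],[[-0.05,-0.095,-0.026],[0,0,0.629]],[[-0.05,-0.095,-0.026],[0,0,0.629]],[[-0.05,-0.095,-0.026],[0,0,0.629]],[[-0.05,-0.095,-0.026],[0,0,0.629]]]' | tr '\n' ' '
python3 -m jog '[[[0,0,0],[0,0,0]],[[0,0,0],[0,0,0]],[[0,0,0],[0,0,0]],[[0,0,0],[0,0,0]]]' | tr '\n' ' '
python3 shot.py w18
python3 - <<'E'
from fit import *
d,o=pickle.load(open('pics/w18.pkl','rb')); h=cv2.cvtColor(d['image'],cv2.COLOR_BGR2HSV)
a=np.radians(-9.2);C=np.array([.4295,.2972])
tr=lambda x,y,z:[C[0]+x*np.cos(a)-y*np.sin(a),C[1]+x*np.sin(a)+y*np.cos(a),z]
def show(n,P):
    print(n,w2px(d,[tr(*p) for p in P],o).round().tolist())
show("tray rim",[(-.095,.057,.048),(.095,.057,.048),(.095,-.057,.048),(-.095,-.057,.048)])
show("bottle top,cap",[(.0325,.0055,.079),(.0845,.0055,.079),(.0845,-.0465,.079),(.0325,-.0465,.079),(.0585,-.0205,.099)])
show("stamp top,knob",[(.0345,.0462,.061),(.0825,.0462,.061),(.0825,.0242,.061),(.0345,.0242,.061),(.0585,.0352,.108)])
show("pad",[(-.0855,.043,.06),(-.0275,.043,.06),(-.0275,-.043,.06),(-.0855,-.043,.06)])
p=w2px(d,[tr(.0275,.06,.048),tr(.1,.06,.048),tr(.1,-.06,.048),tr(.02,-.06,.048)],o)
x0,x1=int(p[:,0].min()),int(p[:,0].max());y0,y1=int(p[:,1].min()),int(p[:,1].max())
print(x0,y0)
ch=lambda H,S,V:'b' if 100<H<140 and S>60 else '#' if V<60 and S<120 else '.' if S<45 else 'w' if H<14 and S>90 and V>60 else '-'
for y in range(y0-6,y1+6,3): print(y,''.join(ch(*map(int,h[y,x])) for x in range(x0-4,x1+8,2)))
B=((h[...,0]>100)&(h[...,0]<118)&(h[...,1]>90)).astype(np.uint8); n,l,s,c=cv2.connectedComponentsWithStats(B)
for i in range(1,n):
    if s[i,4]>400: print("blue",c[i].round(),s[i],cv2.minAreaRect(np.argwhere(l==i)[:,::-1].astype(np.float32)))
E
```

```text
t: 47.95 tool_pos: [0.4284, 0.2343, 0.2461] tool_rot: [-2.394, -2.033, 0.005] contact_force: [-0.2, -0.8, 0.3] opening: 0.0358 grip_force: 0.0 t: 48.35 tool_pos: [0.4295, 0.2352, 0.2481] tool_rot: [-2.392, -2.037, 0.001] contact_force: [-1.0, -0.2, -0.4] opening: 0.0359 grip_force: 0.0 t 48.4 [0.4295 0.2352 0.2481] [ 0.35 -0.3   1.86  0.    1.59  0.51] open 0.0359
tray rim [[181.0, 52.0], [372.0, 52.0], [365.0, 165.0], [189.0, 165.0]]
bottle top,cap [[310.0, 106.0], [365.0, 106.0], [362.0, 160.0], [309.0, 160.0], [340.0, 136.0]]
stamp top,knob [[312.0, 62.0], [362.0, 62.0], [360.0, 86.0], [311.0, 85.0], [344.0, 71.0]]
pad [[188.0, 66.0], [247.0, 65.0], [250.0, 154.0], [194.0, 154.0]]
295 47
41 ..-......wwwwwwwwwwwwwwwwwwwwwwwwwwwwwwwwwwww..
44 wwwwwwwwwwwwwwwwwwwwwwwwwwwwwwwwwwwwwwwwwwwww-.
47 wwwwwwwwwwwwwwwwwwwwwwwwwwwwwwwwwwwwwwwwwwwwww.
50 ###################-################wwwwww#www.
53 wwwwwwwww-wwwwwww-wwwwwwwwwwwwwwwwwwwwwww-#www.
56 wwwww..................########........www#www.
59 wwwww.......------...###########.......www#wwww
62 wwww-......wwwwwwwww#############ww-...w
[... 1313 characters left out ...]
bb###################bb.wwwwwwwwww
143 .wwww....#bbbbbb#################-bb.ww#wwwwwww
146 ..www....#bbbbbbb################bbb.ww#wwwwwww
149 ..-ww.....bbbbbbbb#############bbbbb-ww#wwwwwww
152 ..www.....bbbbbbbbbb#########bbbbbb.www#wwwwwww
155 .wwww......bbbbbbbbbbbbbbbbbbbbbbb..www#wwwwwww
158 wwwww........##################.....www#wwwwwww
161 wwww-........-....-.................wwwwwwwwwww
164 wwwwwwww-wwwwwwww-wwwwwwwwwwwwwwwwwwww-wwwwwwww
167 wwwwwwwwwwwwwwwwwwwwwwwwwwwwwwwwwwwwww#wwwwwwww
170 wwwwwwwwwwwwwwwwwwwwwwwwwwwwwwwwwwwwwwwwwwwwwww
blue [223. 109.] [ 192   67   61   86 3389] ((222.14273071289062, 109.49592590332031), (86.56466674804688, 58.06201934814453), 88.36341857910156)
```

The map shows the stamp, bottle and pad upright and square in their own wells, and nothing is touching the gripper.

```bash
python3 -c "
from station import job
print(job.finish_job())"
```

```text
the job is handed in; nothing more can be done
None
```

The job is handed in at about 48 s of the 136 s allowed: the receipt book is flat in the box with the tray seated over it. The ink pad, bottle and stamp are upright and square in their own compartments, going by a last camera check read as numbers because my picture views were used up.

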